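Make up a fixing kit: box locked in its holder, plates packed in the tray

TASK

Make up the kit for the next control unit. Swing the latch of the holder open, put the black connector box the right way up fully home in the holder's pocket and swing the latch fully shut over it; and pack every metal fixing plate that is on the bench into the grey kit tray, posts up, turned and arranged so that all of them lie flat on the tray's floor side by side. Leave everything released and at rest.

Things in the scene. Friction and masses are not known exactly. Their poses are not given: they have to be found in the camera images.
- kit_tray: Grey rectangular kit tray, fixed to the bench where it stands; inside 154 mm (its x) by 116 mm (its y), walls 6 mm thick, floor 4 mm and rim 12 mm over its origin. Origin: centre of its underside, z up. Takes 4 x 3 squares of 38 mm with 2 mm to spare.
- plate_long: Aluminium fixing plate, a long L 110 x 72 mm: strip x -55..+55, y -17..+17 and arm x +21..+55, y -17..+55 mm; post in the middle of the long strip; 80 g. 6 mm thick, strips 34 mm wide. Upright steel post 14 x 14 mm (sides along the plate's x, y), top 34 mm over the underside: the grip. Origin: on the post's axis, at the underside; z up. None if absent.
- plate_corner_a: Aluminium L-shaped fixing plate 72 x 72 mm: x -17..+55, y -17..+17 and x -17..+17, y -17..+55 mm; post in the middle of the corner; 60 g. 6 mm thick, strips 34 mm wide. Upright steel post 14 x 14 mm (sides along the plate's x, y), top 34 mm over the underside: the grip. Origin: on the post's axis, at the underside; z up. None if absent.
- plate_corner_b: Aluminium L-shaped fixing plate 72 x 72 mm: x -17..+55, y -17..+17 and x -17..+17, y -17..+55 mm; post in the middle of the corner; 60 g. 6 mm thick, strips 34 mm wide. Upright steel post 14 x 14 mm (sides along the plate's x, y), top 34 mm over the underside: the grip. Origin: on the post's axis, at the underside; z up. None if absent.
- plate_bar_a: Aluminium bar-shaped fixing plate 72 x 34 mm: x -36..+36, y -17..+17 mm; post at its centre; 45 g. 6 mm thick, strips 34 mm wide. Upright steel post 14 x 14 mm (sides along the plate's x, y), top 34 mm over the underside: the grip. Origin: on the post's axis, at the underside; z up. None if absent.
- plate_bar_b: Aluminium bar-shaped fixing plate 72 x 34 mm: x -36..+36, y -17..+17 mm; post at its centre; 45 g. 6 mm thick, strips 34 mm wide. Upright steel post 14 x 14 mm (sides along the plate's x, y), top 34 mm over the underside: the grip. Origin: on the post's axis, at the underside; z up. None if absent.
- conn_box: Black connector box with a white cover on top, 44 mm (x) x 62 mm (y), black body 26 mm tall, 30 mm with the cover, 50 to 100 g; origin: centre of its underside, z up.
- box_holder: Grey holder fixed to the bench: base 6 mm thick, x -44..+74, y -35..+35 mm; pocket 66 mm (its x) by 48 mm (its y), walls 8 mm thick, rim 16 mm over the origin; a pivot pillar (radius 10) at x = +54 mm carries the latch. Origin: under the pocket's centre, at the underside; z up. The box goes in with its long side along the holder's x, either way round.
- pocket (a point): Centre of the pocket's floor, 6 mm over the holder's origin; axes as the holder's.
- latch (a joint): Steel arm that turns level about an upright pivot: 0 = shut (along the holder's -x, over the pocket, blocking it), counter-clockwise from above to 1.9 rad = open (knob towards the holder's -y). Stays where left; about 1 N at the knob turns it. Arm 16 mm wide, 38.5 to 44.5 mm over the holder's underside: clears a box that is home, not one that stands on the rim.
- latch_knob (a point): Top centre of the latch's upright black knob: cylinder 14 mm in diameter, standing 29 mm above the arm, its top 73.5 mm over the holder's underside, 82 mm from the pivot.
- latch_hinge (a point): On the latch's pivot axis, at mid-height of the arm; 54 mm from the pocket's centre along the holder's x.
Not all that is in view belongs to the job. Leave any red look-alike of the conn_box alone.

How it is judged:
By the outcome, as a careful person would: the job done as asked, in the order asked, and still so for the second after the job is handed in, with the robot touching nothing.
Of plate_long, plate_corner_a, plate_corner_b, plate_bar_a, plate_bar_b only 3 to 4 are there at a start; the rules pass over those that are not, and their reading is None.
At some moment in a run one of plate_long, plate_corner_a, plate_corner_b, plate_bar_a, plate_bar_b may be knocked a few centimetres aside while the robot is not near it.
Once in a run the grip may slacken for a moment while it holds something.
It also fails if it takes over 208 s, if anything falls off the work surface, if the arm or the gripper's body presses on something with over 40 N, if the wrist force passes 120 N, or if a joint passes its speed limit or range.

ROBOT

A 7-joint arm with a two-finger parallel gripper is mounted at the origin on a cart in front of the work surface, level with it; the furniture and walls round the work are solid. World frame = base frame: x ahead of the robot, y to its left, z up, the work surface at z = 0. Lengths are in mm, angles in rad, forces in N, time in s.
With the tool pointing down it reaches from about 400 to 875 mm from the base axis. Payload 4.4 kg.
Tool frame: the origin (TCP) lies midway between the tips of the shut fingers; the grasp point (between the pads) lies 19 mm behind it (ctrl.pinch_z is the distance from the TCP to the grasp point, in mm); z points along the fingers, y is the line along which they close (so a half turn about z gives the same grasp; the last joint's range is limited). The gripper opens to 85 mm and grips with 20 to 120 N. Pads are 22 mm wide; open, the fingers measure 114 mm over their backs; the gripper's body (76 mm by 85 mm) begins 54 mm behind the grasp point. The pads swing forward as they close: fully open they stand 13 mm farther back than shut.
Start: joints at [1.088, 0.628, 0.038, 1.517, -0.027, 0.996, -0.02], TCP at [263.173, -594.355, 203.413] pointing down, gripper open.
Joint ranges: [-3.06, 3.06], [-0.37, 2.12], [-1.25, 1.32], [0.18, 2.47], [-1.1, 4.24], [0.23, 1.98], [-2.94, 2.94]. Speed limits (rad/s): [2.57, 2.57, 3.14, 3.14, 3.14, 3.14, 3.14].

INTERFACE

Orientations are given as [roll, pitch, yaw] about the fixed x, y, z axes, in that order (R = Rz(yaw) Ry(pitch) Rx(roll)).
In Python, from cell import read_state, cams, order, ctrl gives the robot as it stands.
- The arm moves only by the tool move_arm, never from a script. Its argument "targets" is text: rows parted by semicolons, each of 7 numbers parted by spaces: the gripper's target within -1 to 1 (fully open at 1, half-way at 0, shut at -1), then the shift along the tool's x, y, z in cm, then the turn, a rotation vector about the tool's x, y, z in degrees. A call has 1 to 5 rows; each row shifts and turns the commanded pose from where the row before left it, along the tool's axes as they then stand; what a row does not reach is not made up. A row lasts 1/12 s, in which the tool goes at most 41.7 mm and 7.16 degrees, less where a joint would pass 70% of its speed; a pose out of reach is approached as far as the arm can. A call with a gripper value outside its range is refused whole. The fingers move at their own pace and stop on an object; the grip force is fixed at half the most. Time passes only in rows, so rows that do not move let the fingers close. It gives the time, the measured TCP pose, the force, the opening and the grip force at its end, in the units of the state.
- read_state(): the state, without advancing time (a new reading comes with each control period).
- cams.get_image(name): name is "side" or "top"; returns a dict with "color" (480x640x3 uint8, red, green, blue), "fovy" (degrees; the focal length in pixels is half the picture's height over the tangent of half this angle, whatever the lens; pixels are square), "cx", "cy" (the principal point, pixels), "rvec" (rotation vector, rad) and "tvec" (3), from world to camera coordinates, as OpenCV has them. Camera axes: x right, y down, z forward; pixel columns grow to the right and rows downward; lengths in mm; the calibration is good to about 2 mm. A picture is of the moment at which its call begins. There is no depth.
- order.finish_job(): hands the job in; it is judged then, once.
The state is a dict: "clock": time; "qpos": joint angles; "qd": joint speeds; "tau": joint torques, N m; "eef_pos": TCP position; "tool_rot": TCP orientation; "force": force on the tool from outside, world axes, zero at the start; "torque": the same for the moment, N m; "width": finger opening in mm; "gripper_force": force on a finger pad.
Only numpy, scipy, OpenCV 4.12 (cv2) and the standard library are available. Lean on these libraries where they do the work, as an engineer would, in place of code of your own. Each camera call takes 0.05 s, during which the arm holds its last target. There are 200 camera calls.

## Working session

There is one attempt and no reset: what is moved stays moved. The work goes in short steps, Python scripts to look and compute and a tool call to move; the robot and the scene stay as the last step left them, time stands still between calls to the robot, and variables do not carry over. Pictures are saved under pics/ and viewed, at most 14 in all, crops included, and the job is handed in when it is done.

Besides the shell and the picture viewer there is one more tool, called after "Call:" in YAML: its name, and indented under it one key for each argument. move_arm: Moves the arm, as the interface text tells. Its arguments: {"type":"object","properties":{"targets":{"type":"string"}},"required":["targets"]}

```bash
mkdir -p pics; ls; python3 - <<'E'
from cell import read_state,cams,order,ctrl
import cv2
print(read_state())
for n in("top","side"):
    d=cams.get_image(n); cv2.imwrite(f"pics/{n}0.png",d["color"][:,:,::-1]); print(n,{k:v for k,v in d.items() if k!="color"})
E
```

```text
pics
{'clock': 0.0, 'qpos': array([ 1.08819441,  0.62933989,  0.03844902,  1.51838223, -0.02700533,
        0.99629775, -0.01998561]), 'qd': array([-1.04915888e-03, -2.92708242e-04, -6.86259788e-05,  9.28832093e-04,
       -1.15481214e-03, -1.07078739e-03, -4.23436878e-04]), 'tau': array([ 3.50054606e-04, -5.63399863e+01,  1.22587904e+00, -1.93447423e+01,
        1.08090937e-02,  1.05389755e-02,  4.12613559e-06]), 'eef_pos': array([ 262.89042689, -593.71521485,  202.4887632 ]), 'tool_rot': array([-3.13968379e+00,  2.48752444e-05,  4.16807395e-01]), 'force': array([-0.23718812, -0.10812952,  0.76862271]), 'torque': array([-0.00608816, -0.00805402, -0.00129384]), 'gripper_force': 0.0, 'width': 85.50530090890406}
top {'fovy': 56.05748107738188, 'cx': 319.1227519596719, 'cy': 242.20482480100532, 'rvec': array([ 2.18605193, -2.15295311,  0.0908595 ]), 'tvec': array([  -6.47016942,  546.29548382, 1043.57724186])}
side {'fovy': 43.09250145470509, 'cx': 320.2419157950983, 'cy': 227.66720447561033, 'rvec': array([ 0.36585299,  2.86394739, -0.97405601]), 'tvec': array([ 526.3444185 ,  -58.74126693, 1816.16338315])}
```

View pics/top0.png

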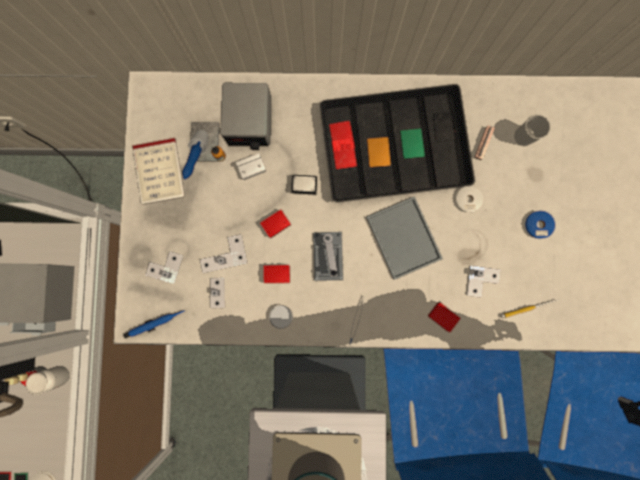

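View pics/side0.png

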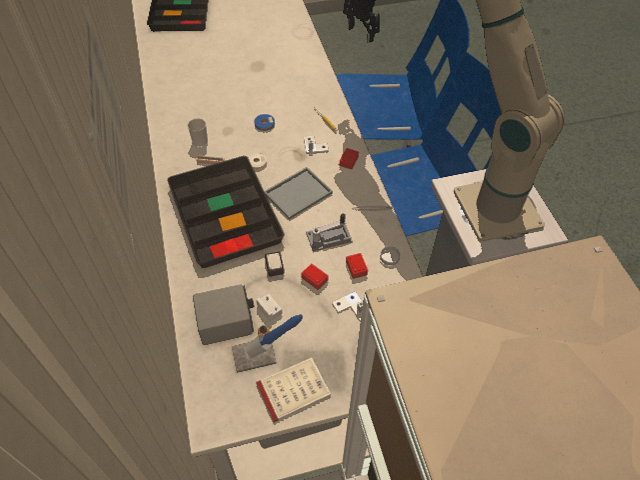

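The top view shows the holder at about (327,256), the tray at (403,238) and a black box with a white cover at (303,184). There are four plates: (165,267), (222,255), (216,292) and (482,280). I'll enlarge these.

```bash
cat > h.py <<'E'
import numpy as np,cv2
from cell import read_state,cams,order,ctrl
from scipy.spatial.transform import Rotation as Ro
def cal(d):
    f=240/np.tan(np.radians(d["fovy"])/2); K=np.array([[f,0,d["cx"]],[0,f,d["cy"]],[0,0,1]])
    return K,cv2.Rodrigues(np.array(d["rvec"]))[0],np.array(d["tvec"])
def toplane(d,p,z):
    K,R,t=cal(d); p=np.atleast_2d(np.array(p,float)); C=-R.T@t
    r=(R.T@np.linalg.inv(K)@np.c_[p,np.ones(len(p))].T).T
    return (C+r*((z-C[2])/r[:,2])[:,None])[:,:2]
def pix(d,X):
    K,R,t=cal(d); q=(K@(R@np.atleast_2d(np.array(X,float)).T+t[:,None])).T
    return q[:,:2]/q[:,2:]
def crop(d,c,w,h,s): 
    x,y=int(c[0]-w/2),int(c[1]-h/2); return cv2.resize(np.ascontiguousarray(d["color"][y:y+h,x:x+w,::-1]),None,fx=s,fy=s,interpolation=cv2.INTER_CUBIC)
E
python3 - <<'E'
from h import *
d=cams.get_image("top")
a=np.hstack([crop(d,(195,270),130,90,3),crop(d,(482,280),130,90,3)])
b=np.hstack([crop(d,(325,256),65,100,3),crop(d,(303,184),65,100,3),crop(d,(403,238),130,100,3)])
cv2.imwrite("pics/c1.png",np.vstack([a,b]))
s=cams.get_image("side")
a=np.hstack([crop(s,(330,235),65,70,6),crop(s,(275,262),65,70,6)])
cv2.imwrite("pics/c2.png",a); print(a.shape)
K,R,t=cal(d);print(-R.T@t,toplane(d,[[303,184],[327,256],[403,238],[165,267],[222,255],[216,292],[482,280]],0))
K,R,t=cal(s);print(-R.T@t)
E
```

```text
(420, 780, 3)
[ 447.37470407   -8.58599807 1089.64041466] [[ 691.75583309   43.98471169]
 [ 515.44298736  -17.47459953]
 [ 561.95568877 -201.18274964]
 [ 482.83055233  374.43709514]
 [ 514.02083731  237.17871363]
 [ 424.6176015   248.46694327]
 [ 463.35677672 -390.42928565]]
[ 820.46904791  978.99984937 1395.46703795]
```

View pics/c1.png

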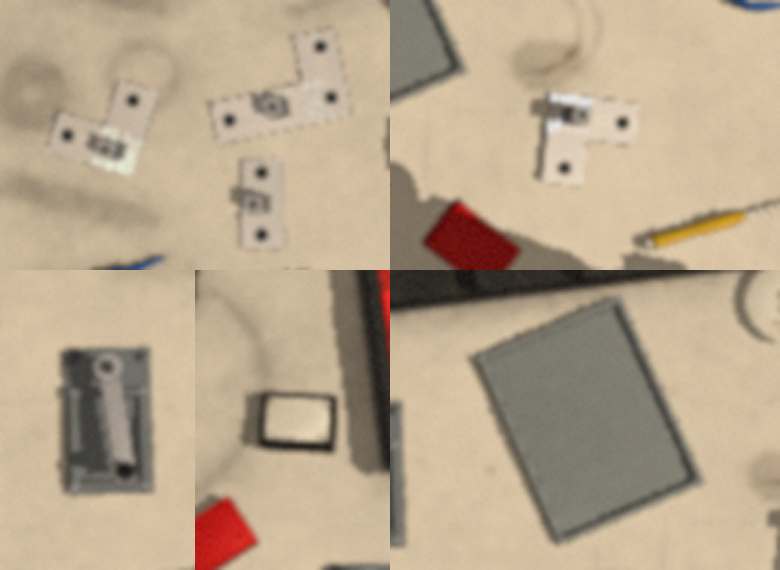

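View pics/c2.png

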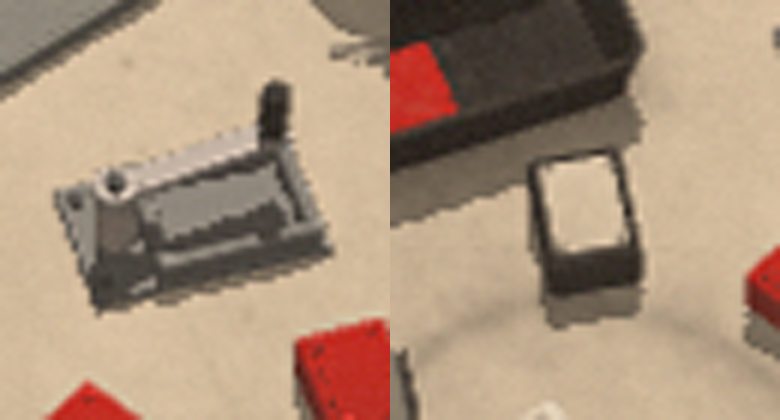

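Box choice: only (303,184) is black with a white cover. The boxes at (275,222), (276,273) and (444,316) are red look-alikes, and (250,165) is an all-white object. The box stands upright. The holder's pivot is on the far side with its knob at about (331,272). The four plates are the long L, two corners and one bar, which is 12 squares and so a full tray. Next I'll measure exact poses.

```bash
cat > meas.py <<'E'
from h import *
S=6
def blob(d,c,hw,fn,near=None):
    x,y=int(c[0]-hw),int(c[1]-hw); im=cv2.resize(np.ascontiguousarray(d["color"][y:y+2*hw,x:x+2*hw,::-1]),None,fx=S,fy=S,interpolation=cv2.INTER_CUBIC)
    m=fn(im).astype(np.uint8)*255; m=cv2.morphologyEx(m,cv2.MORPH_CLOSE,np.ones((13,13))); m=cv2.morphologyEx(m,cv2.MORPH_OPEN,np.ones((9,9)))
    cs,_=cv2.findContours(m,cv2.RETR_EXTERNAL,cv2.CHAIN_APPROX_NONE)
    n=near or (hw*S,hw*S)
    k=max(cs,key=lambda k:cv2.contourArea(k)-50*max(0,-cv2.pointPolygonTest(k,n,True)))
    return (k[:,0,:].astype(float)+.5)/S-.5+[x,y],m,im
def rect(P): 
    (c,s,a)=cv2.minAreaRect(P.astype(np.float32)); return np.array(c),np.array(s),a
def bplate(im):
    L=cv2.cvtColor(im,cv2.COLOR_BGR2LAB).astype(int); return (L[...,2]<141)
def plate(d,c,hw=22):
    k,m,im=blob(d,c,hw,bplate); P=toplane(d,k,6); r=rect(P); A=cv2.contourArea(P.astype(np.float32))
    Mo=cv2.moments(P.astype(np.float32)); g=np.array([Mo["m10"],Mo["m01"]])/Mo["m00"]
    return r,A,g,m,im
def solve(r,g):
    """pose (x,y,yaw deg) of an L or bar from its bounding rectangle and centroid"""
    c,s,a=r; a=np.radians(a); u=np.array([np.cos(a),np.sin(a)]); v=np.array([-u[1],u[0]])
    if s[0]<s[1]-12: u,v,s=v,-u,s[::-1]           # u along the long side, (u,v) right-handed
    off=np.array([(g-c)@u,(g-c)@v])
    if s[1]<50: return "bar",c,np.degrees(np.arctan2(u[1],u[0]))
    if s[0]>90: # arm at +x+y of plate; centroid is toward strip(-y) and arm (+x)
        if off[1]>0: u,v=-u,-v
        return "long",c-19*v,np.degrees(np.arctan2(u[1],u[0]))
    for _ in range(4):
        if (g-c)@u<0 and (g-c)@v<0: break
        u,v=v,-u
    return "corner",c-19*u-19*v,np.degrees(np.arctan2(u[1],u[0]))
E
python3 - <<'E'
from meas import *
d=cams.get_image("top"); out=[]
for c in [(165,267),(223,254),(216,292),(482,281)]:
    r,A,g,m,im=plate(d,c); k,p,y=solve(r,g); print(k,p.round(1),round(y,1),r[1].round(1),round(A)); out.append(np.hstack([m,im[...,1]]))
dark=lambda im: im.max(2)<95
k,m,im=blob(d,(303,184),18,lambda im:(im.max(2)<110)|((np.arange(im.shape[0])[:,None]>0)&(im.min(2)>175)));print("box",[x if np.isscalar(x) else x.round(1) for x in rect(toplane(d,k,26))]);out.append(np.hstack([cv2.resize(m,(264,264)),cv2.resize(im[...,1],(264,264))]))
k,m,im=blob(d,(303,184),18,lambda im:(im.min(2)>165)); print("cover",[x if np.isscalar(x) else x.round(1) for x in rect(toplane(d,k,30))])
b=lambda im: cv2.cvtColor(im,cv2.COLOR_BGR2LAB)[...,2].astype(int)<136
k,m,im=blob(d,(403,238),50,b);print("tray",[x if np.isscalar(x) else x.round(1) for x in rect(toplane(d,k,12))]);out.append(np.hstack([cv2.resize(m,(264,264)),cv2.resize(im[...,1],(264,264))]))
k,m,im=blob(d,(327,256),32,b);print("holder",[x if np.isscalar(x) else x.round(1) for x in rect(toplane(d,k,6))]);out.append(np.hstack([cv2.resize(m,(264,264)),cv2.resize(im[...,1],(264,264))]))
out.append(out[-1])
o=np.vstack([np.hstack(out[:2]),np.hstack(out[2:4]),np.hstack(out[4:6]),np.hstack(out[6:])]);cv2.imwrite("pics/m.png",cv2.resize(o,(600,600)))
s=cams.get_image("side")
E
```

```text
corner [464.4 363.4] -15.6 [76.2 72.8] 3625
long [500.1 233. ] -77.0 [ 72.4 112. ] 4609
bar [423.8 248.6] 2.9 [70.7 39.5] 2312
corner [ 482.  -366.4] 178.8 [78.3 71. ] 2847
box [array([685. ,  46.1]), array([71.8, 45.6]), 85.01287841796875]
cover [array([685.7,  31.4]), array([27.8, 28.4]), 83.56713104248047]
tray [array([ 562.5, -199.4]), array([162.6, 126.6]), 24.115028381347656]
holder [array([515.7, -18.3]), array([114.4,  68.2]), 1.9356027841567993]
```

View pics/m.png

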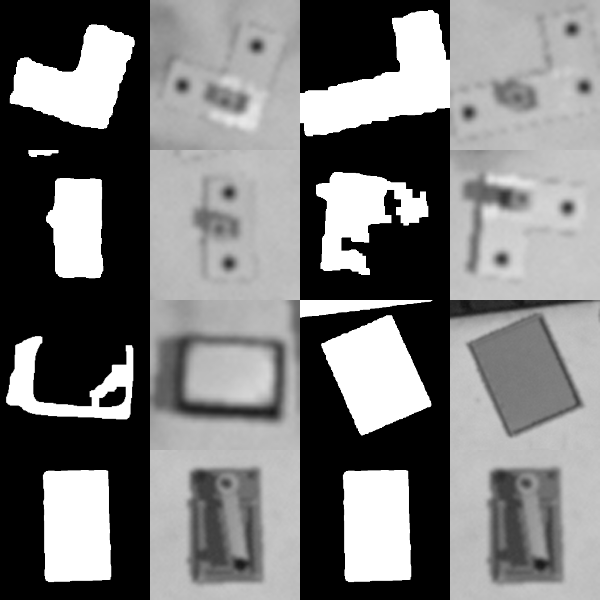

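The masks give good outlines for the tray, holder, long L and first corner. Shadows spoil the box, the bar and the second corner, so I'll use the dark screw holes on the plates and the white cover on the box.

```bash
cat >> meas.py <<'E'
def hole(d,xy,z=6,r=4):
    "darkness-weighted centre near world xy"
    g=d["color"].astype(float).mean(2); p=pix(d,[[*xy,z]])[0]
    for _ in range(6):
        Y,X=np.mgrid[0:480,0:640]; near=np.hypot(X-p[0],Y-p[1]); w=np.where(near<r,np.clip(np.percentile(g[near<r],65)-g,0,None),0)
        p=np.array([(w*X).sum(),(w*Y).sum()])/w.sum()
    return toplane(d,p,z)[0]
def refine(d,k,p,yaw):
    a=np.radians(yaw); R=np.array([[np.cos(a),-np.sin(a)],[np.sin(a),np.cos(a)]])
    loc={"bar":[(-24,0),(24,0)],"corner":[(37,0),(0,37)],"long":[(-38,0),(38,0),(38,37)]}[k]
    H=np.array([hole(d,p+R@np.array(q)) for q in loc])
    if k=="corner": u=H[0]-H[1]; y=np.degrees(np.arctan2(u[1],u[0]))+45; M=H.mean(0); c=M-np.linalg.norm(u)/2*np.array([np.cos(np.radians(y+45)),np.sin(np.radians(y+45))])
    else: u=H[1]-H[0]; y=np.degrees(np.arctan2(u[1],u[0])); c=H[:2].mean(0)
    return c.round(1),round(y,1),round(float(np.linalg.norm(u)),1)
E
python3 - <<'E'
from meas import *
d=cams.get_image("top")
for a in [("corner",[464.4,363.4],-15.6),("long",[500.1,233],-77),("bar",[423.8,246],2.9),("corner",[484,-370],-90)]:
    print(a,refine(d,*a))
for thr in (132,135,138,141):
    k,m,im=blob(d,(304,184),14,lambda im:(cv2.cvtColor(im,cv2.COLOR_BGR2LAB)[...,2].astype(int)<thr)&(im.min(2)>110)); print("cover",[x if np.isscalar(x) else x.round(1) for x in rect(toplane(d,k,30))])
L=cv2.cvtColor(d["color"][:,:,::-1].copy(),cv2.COLOR_BGR2LAB); print(L[176:194:2,288:322:2,0]); print(L[184,288:322:2,2])
print("knob",hole(d,toplane(d,(331,272),73.5)[0],73.5,4),toplane(d,(331,272),73.5))
E
```

```text
('corner', [464.4, 363.4], -15.6) (array([464.7, 363.4]), np.float64(-15.6), 58.7)
('long', [500.1, 233], -77) (array([499.7, 233. ]), np.float64(-76.4), 83.6)
('bar', [423.8, 246], 2.9) (array([423.8, 245.3]), np.float64(2.0), 49.2)
('corner', [484, -370], -90) (array([ 496. , -374.7]), np.float64(-92.7), 44.8)Traceback (most recent call last):
  File "<stdin>", line 6, in <module>
  File "meas.py", line 8, in blob
    k=max(cs,key=lambda k:cv2.contourArea(k)-50*max(0,-cv2.pointPolygonTest(k,n,True)))
ValueError: max() iterable argument is empty
```

```bash
sed -i 's/(37,0),(0,37)/(41,0),(0,41)/;s/(-38,0),(38,0),(38,37)/(-42,0),(42,0),(42,41)/' meas.py; python3 - <<'E'
from meas import *
d=cams.get_image("top")
print(refine(d,"corner",np.array([486,-371]),178.8),toplane(d,[(494.3,276),(475.3,291)],6))
L=cv2.cvtColor(d["color"][:,:,::-1].copy(),cv2.COLOR_BGR2LAB); print(L[174:196:2,288:322:2,0]); 
k,m,im=blob(d,(304,184),16,lambda im:im.max(2)<120)
cs,h=cv2.findContours(m,cv2.RETR_CCOMP,cv2.CHAIN_APPROX_NONE)
for c,hh in zip(cs,h[0]):
    if hh[3]>=0 and cv2.contourArea(c)>500: print("inner",[x if np.isscalar(x) else np.round(x,1) for x in rect(toplane(d,(c[:,0]+.5)/S-.5+[288,168],28))])
print("knob",hole(d,toplane(d,(331,272),73.5)[0],73.5,4),toplane(d,(331,272),73.5))
s=cams.get_image("side")
for n,i in (("top",d),("side",s)): cv2.imwrite(f"pics/{n}1.npy.png",i["color"][:,:,::-1])
E
```

```text
(array([ 479.6, -375.5]), np.float64(173.0), 59.2) [[ 473.25441605 -417.79790522]
 [ 436.88597475 -371.9449224 ]]
[[165 149 132 119 126 147 155 158 155 161 168 173 178 179 187 180 126]
 [116 101  64  99 141 143 140 143 142 143 130 131 127 106 119 177 131]
 [110 102  66 138 183 196 194 198 200 201 199 201 187 148  82 173 129]
 [109 100  71 161 193 195 196 197 201 200 203 207 209 158  81 179 144]
 [107  90  73 167 195 196 198 200 200 201 206 211 216 177  85 182 162]
 [103  89  77 177 197 197 199 199 202 204 209 214 218 182  88 181 166]
 [101  89  85 185 198 200 202 202 206 212 213 216 220 165  92 185 164]
 [106  95  78 174 195 197 202 205 211 215 216 212 205 152 103 188 168]
 [104  93  55 106 118 135 144 154 176 181 187 182 161 115 107 190 167]
 [143 119  72  51  38  40  35  40  40  45  43  50  51  40 121 189 173]
 [183 180 172 160 148 144 138 140 138 135 120 115 106  96 144 191 185]]
knob [474.06302315 -32.00255012] [[474.94728194 -26.37620832]]
```

```bash
cat > plan.py <<'E'
import sys; from h import *
def go(x,y,z,yaw,n=None,g=1,cur=None):
    """rows from the present (or given) pose to the target, in tool axes; turn spread evenly"""
    s=read_state(); p=np.array(s["eef_pos"]) if cur is None else np.array(cur[:3]); 
    R=Ro.from_euler("xyz",s["tool_rot"]) if cur is None else Ro.from_euler("xyz",[np.pi,0,np.radians(cur[3])])
    T=Ro.from_euler("xyz",[np.pi,0,np.radians(yaw)]); rv=(R.inv()*T).as_rotvec()
    dp=np.array([x,y,z])-p; n=n or int(max(np.ceil(np.linalg.norm(dp)/38),np.ceil(np.degrees(np.linalg.norm(rv))/6.8),1))
    rows=[]
    for i in range(n):
        sh=(R*Ro.from_rotvec(rv*i/n)).inv().apply(dp/n)/10; rows.append(f"{g:g} "+" ".join(f"{v:.2f}" for v in sh)+" "+" ".join(f"{v:.1f}" for v in np.degrees(rv/n)))
    print(f"-- to {x:.0f} {y:.0f} {z:.0f} {yaw:.0f}, {n} rows")
    for i in range(0,n,5): print("; ".join(rows[i:i+5]))
    return [x,y,z,yaw]
E
python3 - <<'E'
from meas import *; from plan import go
d=cams.get_image("top")
k,m,im=blob(d,(304,184),15,lambda im:(cv2.cvtColor(im,cv2.COLOR_BGR2LAB)[...,0]>135))
n,lab,st,ce=cv2.connectedComponentsWithStats(m); i=lab[90,90]; cs,_=cv2.findContours((lab==i).astype(np.uint8),0,1); c=max(cs,key=cv2.contourArea)
P=toplane(d,(c[:,0]+.5)/S-.5+[289,169],30); r=rect(P); print("cover",r, st[i])
print(np.degrees(read_state()["tool_rot"]))
c=go(474,-32,170,100,cur=[262.9,-593.7,202.5,23.9])
E
```

```text
cover (array([686.38037109,  41.48851395]), array([72.64654541, 71.55915833]), 0.9046967029571533) [    0     0   180   180 24520]
[-1.79994000e+02 -1.74660024e-03  2.38805834e+01]
-- to 474 -32 170 100, 16 rows
1 2.63 -2.68 0.20 0.0 0.0 -4.8; 1 2.84 -2.45 0.20 0.0 0.0 -4.8; 1 3.03 -2.20 0.20 0.0 0.0 -4.8; 1 3.21 -1.94 0.20 0.0 0.0 -4.8; 1 3.36 -1.67 0.20 0.0 0.0 -4.8
1 3.48 -1.39 0.20 0.0 0.0 -4.8; 1 3.59 -1.09 0.20 0.0 0.0 -4.8; 1 3.67 -0.79 0.20 0.0 0.0 -4.8; 1 3.72 -0.49 0.20 0.0 0.0 -4.8; 1 3.75 -0.18 0.20 0.0 0.0 -4.8
1 3.75 0.13 0.20 0.0 0.0 -4.8; 1 3.72 0.45 0.20 0.0 0.0 -4.8; 1 3.67 0.75 0.20 0.0 0.0 -4.8; 1 3.60 1.05 0.20 0.0 0.0 -4.8; 1 3.50 1.35 0.20 0.0 0.0 -4.8
1 3.38 1.63 0.20 0.0 0.0 -4.8
```

```bash
python3 - <<'E'
from plan import go
c=go(474,-32,110,10,g=-.3,cur=[262.9,-593.7,202.5,23.9])
c=go(474,-32,47,10,g=-.3,cur=c)
E
```

```text
-- to 474 -32 110 10, 16 rows
-0.3 2.63 -2.68 0.58 0.0 -0.0 0.9; -0.3 2.59 -2.71 0.58 0.0 -0.0 0.9; -0.3 2.55 -2.75 0.58 0.0 -0.0 0.9; -0.3 2.50 -2.79 0.58 0.0 -0.0 0.9; -0.3 2.46 -2.83 0.58 0.0 -0.0 0.9
-0.3 2.42 -2.87 0.58 0.0 -0.0 0.9; -0.3 2.37 -2.90 0.58 0.0 -0.0 0.9; -0.3 2.33 -2.94 0.58 0.0 -0.0 0.9; -0.3 2.29 -2.97 0.58 0.0 -0.0 0.9; -0.3 2.24 -3.01 0.58 0.0 -0.0 0.9
-0.3 2.19 -3.04 0.58 0.0 -0.0 0.9; -0.3 2.15 -3.07 0.58 0.0 -0.0 0.9; -0.3 2.10 -3.11 0.58 0.0 -0.0 0.9; -0.3 2.05 -3.14 0.58 0.0 -0.0 0.9; -0.3 2.01 -3.17 0.58 0.0 -0.0 0.9
-0.3 1.96 -3.20 0.58 0.0 -0.0 0.9
-- to 474 -32 47 10, 2 rows
-0.3 0.00 -0.00 3.15 0.0 0.0 0.0; -0.3 0.00 -0.00 3.15 0.0 0.0 0.0
```

Call:
move_arm:
  targets: "-0.3 2.6 -2.7 0.5 0 0 0.9; -0.3 2.6 -2.7 0.5 0 0 0.9; -0.3 2.5 -2.8 0.5 0 0 0.9; -0.3 2.5 -2.8 0.5 0 0 0.9; -0.3 2.5 -2.8 0.5 0 0 0.9"

```text
clock: 0.92
eef_pos: [329.2, -417.1, 178.4]
tool_rot: [3.141, -0.0, 0.337]
force: [1.5, -0.6, -0.1]
width: 30.1
gripper_force: 0.0
```

Call:
move_arm:
  targets: "-0.3 2.4 -2.9 0.5 0 0 0.9; -0.3 2.4 -2.9 0.5 0 0 0.9; -0.3 2.3 -2.9 0.5 0 0 0.9; -0.3 2.3 -3 0.5 0 0 0.9; -0.3 2.2 -3 0.5 0 0 0.9"

```text
clock: 1.33
eef_pos: [395.8, -241.9, 153.5]
tool_rot: [3.141, -0.001, 0.259]
force: [0.5, 0.4, 0.4]
width: 29.8
gripper_force: 0.0
```

Call:
move_arm:
  targets: "-0.3 2.2 -3 0.5 0 0 0.9; -0.3 2.2 -3.1 0.5 0 0 0.9; -0.3 2.1 -3.1 0.5 0 0 0.9; -0.3 2 -3.1 0.5 0 0 0.9; -0.3 2 -3.2 0.5 0 0 0.9"

```text
clock: 1.75
eef_pos: [463.0, -67.1, 128.5]
tool_rot: [3.141, -0.001, 0.18]
force: [0.4, 0.1, 0.3]
width: 29.7
gripper_force: 0.0
```

Call:
move_arm:
  targets: "-0.3 0 0 0 0 0 0; -0.3 0 0 0 0 0 0; -0.3 0 0 0 0 0 0; -0.3 0 0 0 0 0 0"

```text
clock: 2.08
eef_pos: [462.1, -70.2, 128.6]
tool_rot: [3.141, 0.0, 0.179]
force: [-0.4, -0.1, 0.1]
width: 29.8
gripper_force: 0.0
```

```bash
python3 - <<'E'
from plan import *
c=go(474,-32,75,10,g=-.3); c=go(474,-32,47,10,g=-.3,cur=c)
H=np.array([554.7,-17])
for a in np.linspace(190.5,294,5)[1:]:
    # dense arc
    n=5; a0=a-(294-190.5)/4
    for k in range(1,n+1):
        b=np.radians(a0+(a-a0)*k/n); p=H+82*np.array([np.cos(b),np.sin(b)])
        c=go(p[0],p[1],47,np.degrees(b)-180,n=1,g=-.3,cur=c)
E
```

```text
-- to 474 -32 75 10, 2 rows
-0.3 0.93 -1.77 2.68 0.0 0.0 0.1; -0.3 0.92 -1.78 2.68 0.0 0.0 0.1
-- to 474 -32 47 10, 1 rows
-0.3 0.00 -0.00 2.80 0.0 0.0 0.0
-- to 476 -39 47 16, 1 rows
-0.3 0.05 0.73 0.00 0.0 0.0 -5.7
-- to 478 -46 47 21, 1 rows
-0.3 0.03 0.74 0.00 -0.0 0.0 -5.2
-- to 481 -53 47 26, 1 rows
-0.3 0.03 0.74 0.00 -0.0 0.0 -5.2
-- to 485 -59 47 31, 1 rows
-0.3 0.03 0.74 0.00 0.0 0.0 -5.2
-- to 489 -66 47 36, 1 rows
-0.3 0.03 0.74 0.00 0.0 0.0 -5.2
-- to 493 -71 47 42, 1 rows
-0.3 0.03 0.74 0.00 -0.0 0.0 -5.2
-- to 498 -77 47 47, 1 rows
-0.3 0.03 0.74 0.00 0.0 0.0 -5.2
-- to 504 -82 47 52, 1 rows
-0.3 0.03 0.74 0.00 0.0 0.0 -5.2
-- to 510 -86 47 57, 1 rows
-0.3 0.03 0.74 0.00 0.0 0.0 -5.2
-- to 517 -90 47 62, 1 rows
-0.3 0.03 0.74 0.00 -0.0 0.0 -5.2
-- to 523 -93 47 67, 1 rows
-0.3 0.03 0.74 0.00 0.0 0.0 -5.2
-- to 530 -95 47 73, 1 rows
-0.3 0.03 0.74 0.00 0.0 0.0 -5.2
-- to 537 -97 47 78, 1 rows
-0.3 0.03 0.74 0.00 0.0 0.0 -5.2
-- to 545 -98 47 83, 1 rows
-0.3 0.03 0.74 0.00 0.0 0.0 -5.2
-- to 552 -99 47 88, 1 rows
-0.3 0.03 0.74 0.00 0.0 0.0 -5.2
-- to 559 -99 47 93, 1 rows
-0.3 0.03 0.74 0.00 -0.0 0.0 -5.2
-- to 567 -98 47 98, 1 rows
-0.3 0.03 0.74 0.00 0.0 0.0 -5.2
-- to 574 -97 47 104, 1 rows
-0.3 0.03 0.74 0.00 -0.0 0.0 -5.2
-- to 581 -95 47 109, 1 rows
-0.3 0.03 0.74 0.00 0.0 0.0 -5.2
-- to 588 -92 47 114, 1 rows
-0.3 0.03 0.74 0.00 0.0 0.0 -5.2
```

Call:
move_arm:
  targets: "-0.3 0.9 -1.8 2.7 0 0 0; -0.3 0.9 -1.8 2.7 0 0 0; -0.3 0 0 0 0 0 0; -0.3 0 0 1.4 0 0 0; -0.3 0 0 1.4 0 0 0"

```text
clock: 2.5
eef_pos: [474.0, -31.7, 46.5]
tool_rot: [3.141, -0.001, 0.179]
force: [0.5, -0.0, 0.1]
width: 30.0
gripper_force: 0.0
```

Call:
move_arm:
  targets: "-0.3 0.03 0.74 0 0 0 -5.2; -0.3 0.03 0.74 0 0 0 -5.2; -0.3 0.03 0.74 0 0 0 -5.2; -0.3 0.03 0.74 0 0 0 -5.2; -0.3 0.03 0.74 0 0 0 -5.2"

```text
clock: 2.92
eef_pos: [487.7, -66.6, 46.9]
tool_rot: [3.141, 0.001, 0.636]
force: [0.3, -1.1, -0.4]
width: 29.6
gripper_force: 0.0
```

Call:
move_arm:
  targets: "-0.3 0.03 0.74 0 0 0 -5.2; -0.3 0.03 0.74 0 0 0 -5.2; -0.3 0.03 0.74 0 0 0 -5.2; -0.3 0.03 0.74 0 0 0 -5.2; -0.3 0.03 0.74 0 0 0 -5.2"

```text
clock: 3.33
eef_pos: [515.5, -90.9, 47.0]
tool_rot: [3.141, 0.001, 1.089]
force: [0.2, -0.2, -0.6]
width: 29.7
gripper_force: 0.0
```

Call:
move_arm:
  targets: "-0.3 0.03 0.74 0 0 0 -5.2; -0.3 0.03 0.74 0 0 0 -5.2; -0.3 0.03 0.74 0 0 0 -5.2; -0.3 0.03 0.74 0 0 0 -5.2; -0.3 0.03 0.74 0 0 0 -5.2"

```text
clock: 3.75
eef_pos: [551.1, -100.6, 46.9]
tool_rot: [3.142, 0.002, 1.543]
force: [0.4, -0.6, 0.2]
width: 30.0
gripper_force: 0.0
```

Call:
move_arm:
  targets: "-0.3 0.03 0.74 0 0 0 -5.2; -0.3 0.03 0.74 0 0 0 -5.2; -0.3 0.03 0.74 0 0 0 -5.2; -0.3 0 0 0 0 0 0"

```text
clock: 4.08
eef_pos: [574.5, -97.4, 46.9]
tool_rot: [3.14, 0.001, 1.814]
force: [-0.1, 0.1, 0.5]
width: 29.8
gripper_force: 0.0
```

Call:
move_arm:
  targets: "-0.3 0.03 0.74 0 0 0 -5.2; -0.3 0 0 0 0 0 0"

```text
clock: 4.25
eef_pos: [580.9, -94.5, 46.7]
tool_rot: [3.141, 0.001, 1.903]
force: [1.0, -0.4, -0.5]
width: 29.8
gripper_force: 0.0
```

Call:
move_arm:
  targets: "-0.3 0.02 0.5 0 0 0 -3.5; -0.3 0 0 0 0 0 0"

```text
clock: 4.42
eef_pos: [585.1, -92.1, 46.6]
tool_rot: [3.141, 0.0, 1.963]
force: [0.9, -0.2, -0.3]
width: 29.6
gripper_force: 0.0
```

Call:
move_arm:
  targets: "-0.3 0.01 0.3 0 0 0 -2; -0.3 0 0 0 0 0 0"

```text
clock: 4.58
eef_pos: [587.5, -90.5, 46.5]
tool_rot: [-3.141, 0.0, 1.998]
force: [0.3, -0.5, 0.1]
width: 29.7
gripper_force: 0.0
```

Call:
move_arm:
  targets: "-0.3 0 0.3 0 0 0 -2; -0.3 0 0 0 0 0 0; -0.3 0 0 -4 0 0 0; 0 0 0 -4 0 0 0; 1 0 0 -4 0 0 0"

```text
clock: 5.0
eef_pos: [589.2, -88.7, 167.1]
tool_rot: [-3.14, -0.002, 2.033]
force: [0.8, -1.0, 0.4]
width: 53.1
gripper_force: 0.0
```

```bash
python3 - <<'E'
from meas import *
d=cams.get_image("top");s=cams.get_image("side")
f=cv2.resize(d["color"][170:198,286:322,::-1].copy(),None,fx=S,fy=S,interpolation=cv2.INTER_CUBIC)
mm=(f.min(2)>128).astype(np.uint8)*255
n,lab,st,ce=cv2.connectedComponentsWithStats(mm); i=lab[84,108]; print(st[i],ce[i]/S+[286,170])
cs,_=cv2.findContours((lab==i).astype(np.uint8),0,1); c=max(cs,key=cv2.contourArea)
print(rect(toplane(d,(c[:,0]+.5)/S-.5+[286,170],30)))
a=np.hstack([crop(d,(333,256),80,70,5),crop(d,(304,184),80,70,5)]);b=np.hstack([crop(s,(330,235),80,50,5),crop(s,(275,262),80,50,5)])
cv2.imwrite("pics/c3.png",np.vstack([a,b]))
E
```

```text
[  49   40  124   86 9616] [304.63092762 183.63758319]
(array([686.56573486,  40.19541931]), array([49.19633865, 34.13386154]), 89.77498626708984)
```

View pics/c3.png

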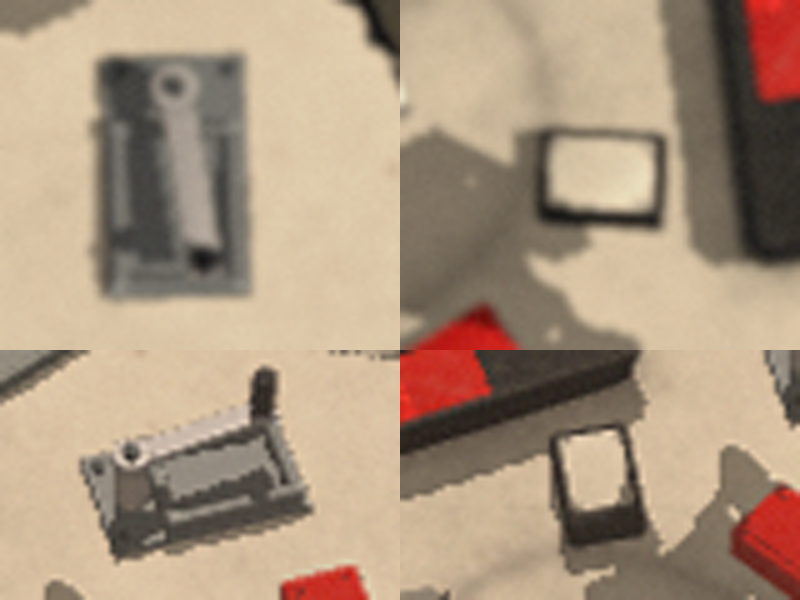

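The latch has not moved: the knob is still at about (334,272) in the top view and (343,214) in the side view. I'll check the knob by triangulation.

```bash
python3 - <<'E'
from meas import *
d=cams.get_image("top");s=cams.get_image("side")
print(pix(s,[[474,-32,73.5],[474,-32,45]]),pix(d,[[474,-32,73.5]]))
Pm=[np.hstack([cal(i)[0]@cal(i)[1],(cal(i)[0]@cal(i)[2])[:,None]]) for i in (d,s)]
def tri(a,b): X=cv2.triangulatePoints(Pm[0],Pm[1],np.array(a,float),np.array(b,float)); return (X[:3]/X[3]).T[0].round(1)
print("knob",tri((334,272.3),(343,215)))
print("hinge",tri((327.8,237.8),(316,230.5)))
# where is the gripper seen? 
e=read_state()["eef_pos"]; print(e,pix(d,[e]),pix(s,[e]))
cv2.imwrite("pics/g.png",np.hstack([crop(d,pix(d,[e])[0],130,150,3),crop(s,pix(s,[e])[0],130,150,3)]))
E
```

```text
[[342.00485632 214.87327284]
 [341.59788346 221.19004582]] [[333.49513927 272.46052256]]
knob [472.3 -32.3  72.3]
hinge [553.5 -17.7  45.6]
[590.79976419 -89.18202294 167.82452132] [[362.9970873  215.00197631]] [[295.9123997  185.19300863]]
```

View pics/g.png

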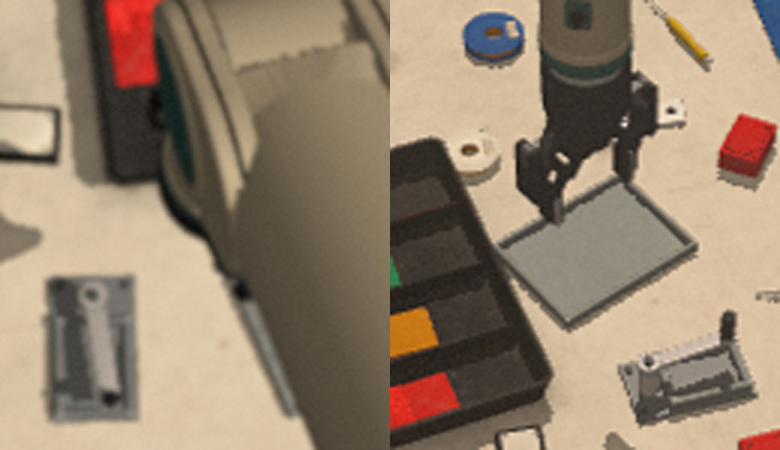

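```bash
python3 - <<'E'
from plan import *
c=go(473,-32,85,10,g=-.3)
E
```

```text
-- to 473 -32 85 10, 16 rows
-0.3 0.65 -0.50 0.52 0.0 -0.0 6.7; -0.3 0.59 -0.57 0.52 0.0 -0.0 6.7; -0.3 0.52 -0.64 0.52 0.0 -0.0 6.7; -0.3 0.44 -0.69 0.52 0.0 -0.0 6.7; -0.3 0.36 -0.74 0.52 0.0 -0.0 6.7
-0.3 0.27 -0.77 0.52 0.0 -0.0 6.7; -0.3 0.18 -0.80 0.52 0.0 -0.0 6.7; -0.3 0.08 -0.81 0.52 0.0 -0.0 6.7; -0.3 -0.01 -0.82 0.52 0.0 -0.0 6.7; -0.3 -0.11 -0.81 0.52 0.0 -0.0 6.7
-0.3 -0.20 -0.79 0.52 0.0 -0.0 6.7; -0.3 -0.29 -0.77 0.52 0.0 -0.0 6.7; -0.3 -0.38 -0.73 0.52 0.0 -0.0 6.7; -0.3 -0.46 -0.68 0.52 0.0 -0.0 6.7; -0.3 -0.53 -0.62 0.52 0.0 -0.0 6.7
-0.3 -0.60 -0.55 0.52 0.0 -0.0 6.7
```

Call:
move_arm:
  targets: "-0.3 0.65 -0.5 0.5 0 0 6.7; -0.3 0.6 -0.6 0.5 0 0 6.7; -0.3 0.5 -0.65 0.5 0 0 6.7; -0.3 0.45 -0.7 0.5 0 0 6.7; -0.3 0.35 -0.75 0.5 0 0 6.7"

```text
clock: 5.62
eef_pos: [550.9, -71.2, 139.6]
tool_rot: [-3.138, 0.0, 1.443]
force: [0.7, -0.1, -0.4]
width: 30.1
gripper_force: 0.0
```

Call:
move_arm:
  targets: "-0.3 0.27 -0.77 0.5 0 0 6.7; -0.3 0.18 -0.8 0.5 0 0 6.7; -0.3 0.08 -0.81 0.5 0 0 6.7; -0.3 0 -0.82 0.5 0 0 6.7; -0.3 -0.11 -0.81 0.5 0 0 6.7"

```text
clock: 6.03
eef_pos: [514.2, -53.1, 114.8]
tool_rot: [-3.139, 0.002, 0.859]
force: [0.1, 0.9, 0.4]
width: 29.9
gripper_force: 0.0
```

Call:
move_arm:
  targets: "-0.3 -0.2 -0.8 0.5 0 0 6.7; -0.3 -0.3 -0.77 0.5 0 0 6.7; -0.3 -0.38 -0.73 0.5 0 0 6.7; -0.3 -0.46 -0.68 0.5 0 0 6.7; -0.3 -0.53 -0.62 0.5 0 0 6.7"

```text
clock: 6.45
eef_pos: [477.4, -35.1, 90.1]
tool_rot: [-3.141, 0.003, 0.274]
force: [0.2, -0.6, 0.3]
width: 30.2
gripper_force: 0.0
```

Call:
move_arm:
  targets: "-0.3 -0.6 -0.55 0.5 0 0 6; -0.3 0 0 0 0 0 0; -0.3 0 0 0 0 0 0"

```text
clock: 6.7
eef_pos: [470.9, -31.2, 85.6]
tool_rot: [3.141, 0.003, 0.18]
force: [0.6, -0.0, 0.3]
width: 30.0
gripper_force: 0.0
```

```bash
python3 - <<'E'
from meas import *
s=cams.get_image("side")
e=read_state()["eef_pos"]; print(e,pix(s,[e]))
im=crop(s,(340,200),110,110,5);cv2.imwrite("pics/g2.png",im)
E
```

```text
[471.88414116 -31.39307472  85.94407548] [[342.97817193 212.08123693]]
```

View pics/g2.png

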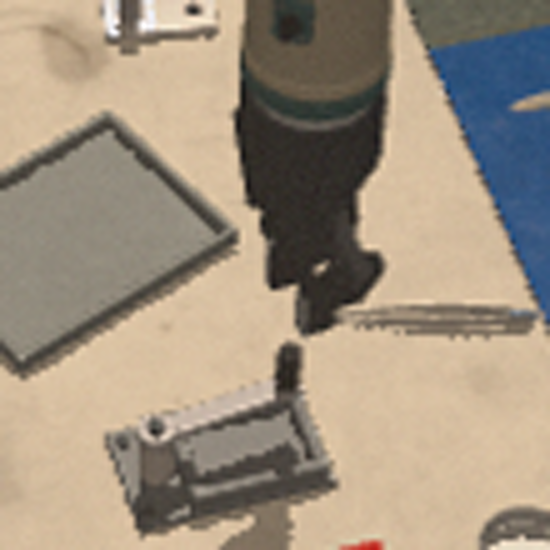

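Call:
move_arm:
  targets: "-0.3 0.1 0 2 0 0 0; -0.3 0 0 1.8 0 0 0; -0.3 0 0 0 0 0 0; -0.3 0 0 0 0 0 0; -1 0 0 0 0 0 0"

```text
clock: 7.17
eef_pos: [473.8, -31.3, 49.0]
tool_rot: [3.141, -0.001, 0.178]
force: [0.5, -0.6, -0.8]
width: 19.0
gripper_force: 0.0
```

Call:
move_arm:
  targets: "-1 0 0 0 0 0 0; -1 0 0 0 0 0 0; -1 0 0 0 0 0 0; -1 0 0 0 0 0 0; -1 0 0 0 0 0 0"

```text
clock: 7.58
eef_pos: [473.4, -30.9, 48.7]
tool_rot: [3.141, -0.001, 0.178]
force: [0.4, 0.1, 0.2]
width: -0.1
gripper_force: 0.0
```

```bash
python3 - <<'E'
from meas import *
s=cams.get_image("side")
e=read_state()["eef_pos"]; print(e,pix(s,[e]))
im=crop(s,(340,200),100,100,5);cv2.imwrite("pics/g3.png",im)
E
```

```text
[473.3480214  -30.91715397  48.65740313] [[341.97702164 220.63549008]]
```

View pics/g3.png

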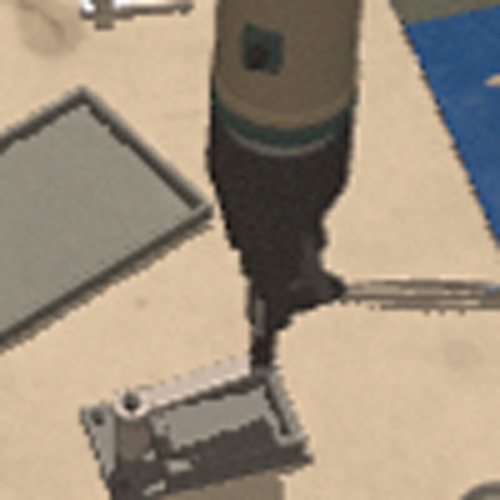

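```bash
python3 - <<'E'
from meas import *
d=cams.get_image("top");s=cams.get_image("side")
print("base",pix(s,[[0,0,0]]),pix(d,[[0,0,0]]))
print("start tcp",pix(s,[[263,-594,203],[263,-594,216]]),pix(d,[[263,-594,203],[263,-594,216]]))
e=np.array([473.3,-31,48.7])
for v in np.eye(3)*10: print(v,pix(s,[e+v])-pix(s,[e]))
print("fwd/table corners", toplane(d,[(130,72),(117,342)],0), toplane(s,[(193,452)],0))
# gripper (dark) in side picture: lowest dark pixels columns
g=s["color"].max(2); print(g[205:226,332:362:2])
E
```

```text
base [[496.39961374 208.00759379]] [[316.32761843 478.20619153]]
start tcp [[358.31480328  45.68182017]
 [358.56457414  42.24788524]] [[628.33556951 386.06575961]
 [633.00267677 387.62256606]]
[10.  0.  0.] [[-3.40358284  0.68404841]]
[ 0. 10.  0.] [[0.98148399 2.70043692]]
[ 0.  0. 10.] [[ 0.1436548 -2.2045653]]
fwd/table corners [[973.19355599 486.40045906]
 [302.27269948 480.86086656]] [[969.77312121 488.34934525]]
[[219 219 220 194  48  52  48  54  49  56  69  62  84 167 217]
 [216 218 220 214  70  50  50  48  56  68  66  66  45 113 196]
 [218 219 220 216  56  48  52  51  68  56  62  65  52  64 142]
 [218 217 217 209  57  48  51  52  56  48  55  66  62  58 156]
 [215 218 213 208  53  48  52  47  50  48  55  65  54  75 107]
 [217 212 214 208  57  85  49  46  47  49  44  56 127 116 192]
 [216 215 214 206  63  89  54  51  50  42  62 175 211 210 219]
 [215 213 213 199  65  91  50  49  47 112 210 215 219 217 219]
 [217 213 212 200  65  78  48  48 152 215 222 217 215 218 216]
 [218 208 209 219  56  73  53  46 157 220 217 215 215 212 216]
 [215 216 213 216 130  74  51  64 181 213 214 217 212 213 214]
 [217 215 214 217 114  86  54 216 216 216 213 215 211 214 214]
 [215 217 214 218 103  59  69 225 218 217 215 216 211 213 217]
 [211 214 214 216 103  48  68 219 218 218 214 214 216 214 215]
 [214 211 215 220  70  42  89 222 214 215 216 214 219 213 212]
 [219 212 217 212  59  47  96 219 214 215 216 215 212 214 213]
 [218 212 184 210  94  47  84 216 214 219 218 216 213 213 217]
 [212 206 195 204  59  40 117 219 216 220 219 217 216 212 215]
 [200 198 201 207  82  79 101 192 218 220 218 215 211 215 216]
 [200 200 203 216  96 101 120 216 217 216 218 218 217 218 215]
 [203 205 222 135  87  74 142 174 217 218 218 217 215 216 218]]
```

Call:
move_arm:
  targets: "-1 0 0 -3 0 0 0; -1 -0.5 3.2 0 0 0 0; -1 -1 3.2 0 0 0 0; -1 0 0 3.5 0 0 0; -1 0 0 1.5 0 0 0"

```text
clock: 8.15
eef_pos: [469.3, -99.3, 27.3]
tool_rot: [3.14, -0.0, 0.173]
force: [0.2, 0.1, -0.5]
width: 0.1
gripper_force: 0.0
```

Call:
move_arm:
  targets: "-1 0 0 1 0 0 0; -1 0 0 0 0 0 0"

```text
clock: 8.32
eef_pos: [468.4, -96.2, 16.8]
tool_rot: [-3.14, 0.003, 0.178]
force: [0.2, -0.2, 0.3]
width: -0.0
gripper_force: 0.0
```

Call:
move_arm:
  targets: "-1 0 0 0.7 0 0 0; -1 0 0 0 0 0 0"

```text
clock: 8.48
eef_pos: [469.9, -96.1, 11.2]
tool_rot: [-3.141, -0.0, 0.179]
force: [-0.2, -0.2, 1.0]
width: 0.3
gripper_force: 0.0
```

```bash
python3 - <<'E'
from meas import *
d=cams.get_image("top");s=cams.get_image("side"); st=read_state(); e=st["eef_pos"]; print(e,pix(s,[e]),pix(d,[e]),st["force"])
cv2.imwrite("pics/g4.png",np.hstack([crop(s,pix(s,[e])[0],80,90,5),crop(d,pix(d,[e])[0],80,90,5)]))
E
```

```text
[470.22061252 -96.23326055  11.88162573] [[336.34910106 211.28308801]] [[359.82915595 275.13550541]] [0.38899453 0.7237286  0.35786631]
```

View pics/g4.png

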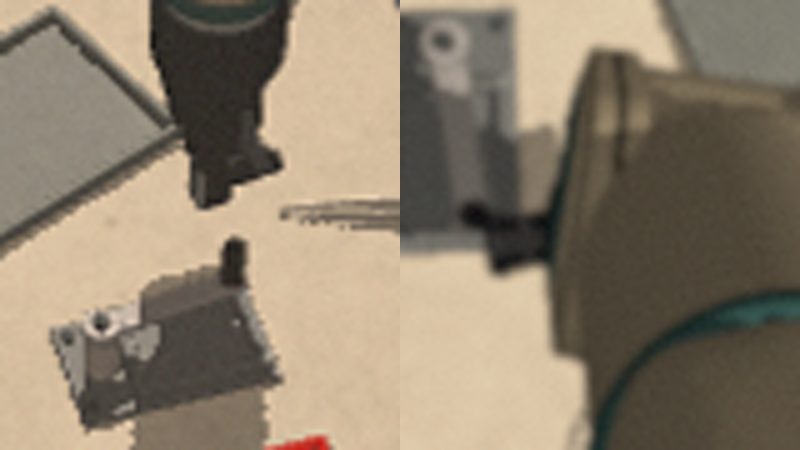

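Call:
move_arm:
  targets: "-1 0 0 0.5 0 0 0; -1 0 0 0 0 0 0"

```text
clock: 8.75
eef_pos: [469.9, -96.4, 6.4]
tool_rot: [3.141, -0.0, 0.178]
force: [-1.1, 0.7, 0.2]
width: -0.1
gripper_force: 0.0
```

Call:
move_arm:
  targets: "-1 0 0 0.4 0 0 0; -1 0 0 0 0 0 0"

```text
clock: 8.92
eef_pos: [469.6, -96.5, 2.1]
tool_rot: [-3.141, 0.0, 0.178]
force: [-0.3, -0.3, -0.4]
width: -0.1
gripper_force: 0.0
```

Call:
move_arm:
  targets: "-1 0 0 0.3 0 0 0; -1 0 0 0 0 0 0"

```text
clock: 9.08
eef_pos: [469.5, -96.5, -1.0]
tool_rot: [-3.141, 0.0, 0.178]
force: [-0.5, -0.7, 0.9]
width: -0.2
gripper_force: 0.0
```

Call:
move_arm:
  targets: "-1 0 0 0.3 0 0 0; -1 0 0 0 0 0 0"

```text
clock: 9.25
eef_pos: [469.6, -96.5, -4.0]
tool_rot: [-3.141, 0.0, 0.178]
force: [-0.7, 0.5, 0.7]
width: -0.1
gripper_force: 0.0
```

Call:
move_arm:
  targets: "-1 0 0 0.4 0 0 0; -1 0 0 0 0 0 0; -1 0 0 0.4 0 0 0; -1 0 0 0 0 0 0"

```text
clock: 9.58
eef_pos: [469.4, -96.5, -12.1]
tool_rot: [-3.141, 0.001, 0.178]
force: [-0.2, -0.3, -0.3]
width: -0.2
gripper_force: 0.0
```

Call:
move_arm:
  targets: "-1 0 0 0.3 0 0 0; -1 0 0 0 0 0 0"

```text
clock: 9.75
eef_pos: [469.8, -96.6, -14.7]
tool_rot: [-3.141, 0.001, 0.178]
force: [-0.4, 0.1, 0.2]
width: 0.1
gripper_force: 0.0
```

Call:
move_arm:
  targets: "-1 0 0 0.3 0 0 0; -1 0 0 0 0 0 0"

```text
clock: 9.92
eef_pos: [469.4, -96.8, -17.0]
tool_rot: [-3.141, 0.002, 0.179]
force: [-0.1, -0.2, 0.2]
width: -0.1
gripper_force: 0.0
```

Call:
move_arm:
  targets: "-1 0 0 0.2 0 0 0; -1 0 0 0 0 0 0"

```text
clock: 10.08
eef_pos: [469.4, -96.6, -18.9]
tool_rot: [-3.14, 0.002, 0.178]
force: [-0.4, 0.3, -1.0]
width: -0.4
gripper_force: 0.0
```

Call:
move_arm:
  targets: "-1 0 0 0.2 0 0 0; -1 0 0 0 0 0 0"

```text
clock: 10.25
eef_pos: [469.4, -96.6, -20.8]
tool_rot: [-3.141, 0.002, 0.178]
force: [-0.1, -0.7, 0.4]
width: -0.1
gripper_force: 0.0
```

Call:
move_arm:
  targets: "-1 0 0 0.2 0 0 0; -1 0 0 0 0 0 0"

```text
clock: 10.42
eef_pos: [469.3, -96.5, -22.9]
tool_rot: [-3.141, 0.002, 0.178]
force: [0.6, 0.3, 0.4]
width: -0.2
gripper_force: 0.0
```

```bash
python3 - <<'E'
from cell import *
s=read_state(); print({k:s[k] for k in("eef_pos","force","tau","qpos")}); print([ (k,getattr(ctrl,k)) for k in dir(ctrl) if not k.startswith("_")])
E
```

```text
{'eef_pos': array([469.33268776, -96.50013813, -22.86327747]), 'force': array([0.5582675 , 0.29429207, 0.41532824]), 'tau': array([ 1.01352674e-01, -4.97781873e+01, -9.27576330e-01, -5.01255378e+00,
        3.04569863e-01, -1.20148924e-02, -3.91496373e-01]), 'qpos': array([ 0.22478282,  0.79412143, -0.11919721,  2.13336348,  0.37136576,
        0.23537839, -1.61398634])}
[('MotionError', <class 'cell.MotionError'>), ('pinch_z', 18.700000000000003)]
```

Call:
move_arm:
  targets: "-1 0 0 -2 0 0 0; -1 3 0.8 0 0 0 0; -1 3 0.5 0 0 0 0; -1 0 0 0 0 0 0; -1 0 0 1.5 0 0 0"

```text
clock: 10.83
eef_pos: [535.3, -98.6, -15.8]
tool_rot: [3.141, -0.006, 0.178]
force: [-0.9, -0.1, -0.7]
width: 0.0
gripper_force: 0.0
```

Call:
move_arm:
  targets: "-1 0 0 0.3 0 0 0; -1 0 0 0 0 0 0"

```text
clock: 11.0
eef_pos: [529.4, -98.4, -21.8]
tool_rot: [-3.14, 0.004, 0.178]
force: [-0.3, -0.6, 0.0]
width: 0.1
gripper_force: 0.0
```

Call:
move_arm:
  targets: "-1 0 0 0.2 0 0 0; -1 0 0 0 0 0 0"

```text
clock: 11.17
eef_pos: [530.5, -98.6, -22.9]
tool_rot: [-3.141, 0.002, 0.178]
force: [0.3, 0.4, -0.6]
width: -0.3
gripper_force: 0.0
```

Call:
move_arm:
  targets: "-1 0 0 0.2 0 0 0; -1 0 0 0 0 0 0"

```text
clock: 11.33
eef_pos: [530.8, -98.7, -24.8]
tool_rot: [-3.141, 0.002, 0.178]
force: [-0.4, 0.3, -0.7]
width: 0.0
gripper_force: 0.0
```

Call:
move_arm:
  targets: "-1 0 0 0.2 0 0 0; -1 0 0 0 0 0 0"

```text
clock: 11.5
eef_pos: [530.8, -98.8, -27.0]
tool_rot: [-3.141, 0.002, 0.178]
force: [-0.4, -0.1, -0.2]
width: -0.1
gripper_force: 0.0
```

Call:
move_arm:
  targets: "-1 0 0 0.2 0 0 0; -1 0 0 0 0 0 0"

```text
clock: 11.67
eef_pos: [531.0, -98.8, -27.8]
tool_rot: [3.142, 0.001, 0.178]
force: [-1.6, 0.4, 10.9]
width: -0.1
gripper_force: 5.8
```

Call:
move_arm:
  targets: "-1 0 0 0.2 0 0 0; -1 0 0 0 0 0 0"

```text
clock: 11.83
eef_pos: [531.0, -98.9, -27.9]
tool_rot: [3.141, 0.001, 0.178]
force: [-6.1, 0.9, 31.0]
width: -0.1
gripper_force: 15.2
```

```bash
python3 - <<'E'
from meas import *
d=cams.get_image("top");s=cams.get_image("side"); st=read_state(); e=st["eef_pos"]; print(e,pix(s,[e]),pix(d,[e]),st["force"])
cv2.imwrite("pics/g5.png",np.hstack([crop(s,pix(s,[[530,-98,0]])[0],60,70,6),crop(d,pix(d,[[530,-98,0]])[0],60,70,6)]))
print(pix(s,[[530,-98,0]]),pix(d,[[530,-98,0]]))
E
```

```text
[531.07953356 -98.83129545 -27.90413748] [[315.98627569 222.97855268]] [[359.74831461 250.90752817]] [-6.10214367  1.14414676 29.60327791]
[[316.4750807  217.26440355]] [[360.33904644 250.50012428]]
```

View pics/g5.png

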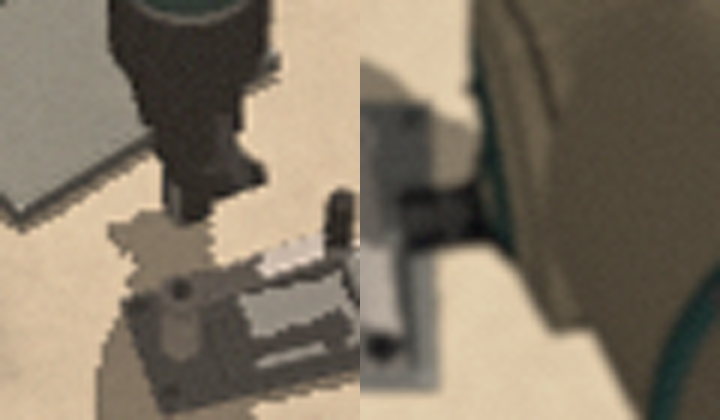

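The shut fingertips touch the bench at a reading of z ≈ -27.6. The TCP reading is therefore about 27.6 mm too low in z, while x and y agree with the side view (tip seen near (318,218)). True z is the reading plus 27.6, which is why the fingers passed above the knob. I'll redo the latch.

Call:
move_arm:
  targets: "-1 0 0 -4 0 0 0; -1 0 0 -4 0 0 0; -0.3 0 0 -4 0 0 0; -0.3 -2.4 -3.8 0 0 0 0; -0.3 -2.2 -3.7 0 0 0 0"

```text
clock: 12.35
eef_pos: [478.6, -38.0, 91.6]
tool_rot: [3.14, -0.006, 0.172]
force: [-0.8, 2.6, -1.2]
width: 29.8
gripper_force: 0.0
```

Call:
move_arm:
  targets: "-0.3 0 0 0 0 0 0; -0.3 0 0 0 0 0 0; -0.3 0 0 0 0 0 0"

```text
clock: 12.6
eef_pos: [476.1, -36.6, 89.4]
tool_rot: [-3.141, 0.001, 0.178]
force: [0.6, -0.6, 0.9]
width: 30.0
gripper_force: 0.0
```

Call:
move_arm:
  targets: "-0.3 -0.2 -0.5 0 0 0 0; -0.3 0 0 2.5 0 0 0; -0.3 0 0 2.5 0 0 0; -0.3 0 0 1.9 0 0 0; -0.3 0 0 0 0 0 0"

```text
clock: 13.02
eef_pos: [470.8, -32.5, 17.1]
tool_rot: [-3.14, 0.007, 0.177]
force: [-0.6, -0.3, -0.2]
width: 29.7
gripper_force: 0.0
```

Call:
move_arm:
  targets: "-0.3 0.03 0.74 0 0 0 -5.2; -0.3 0.03 0.74 0 0 0 -5.2; -0.3 0.03 0.74 0 0 0 -5.2; -0.3 0.03 0.74 0 0 0 -5.2; -0.3 0.03 0.74 0 0 0 -5.2"

```text
clock: 13.43
eef_pos: [487.2, -66.6, 20.8]
tool_rot: [-3.141, 0.002, 0.635]
force: [-0.5, 1.3, -0.8]
width: 29.5
gripper_force: 0.5
```

Call:
move_arm:
  targets: "-0.3 0.03 0.74 0 0 0 -5.2; -0.3 0.03 0.74 0 0 0 -5.2; -0.3 0.03 0.74 0 0 0 -5.2; -0.3 0.03 0.74 0 0 0 -5.2; -0.3 0.03 0.74 0 0 0 -5.2"

```text
clock: 13.85
eef_pos: [514.8, -91.2, 20.8]
tool_rot: [-3.14, 0.002, 1.088]
force: [-1.5, 0.4, 0.2]
width: 29.8
gripper_force: 0.5
```

Call:
move_arm:
  targets: "-0.3 0.03 0.74 0 0 0 -5.2; -0.3 0.03 0.74 0 0 0 -5.2; -0.3 0.03 0.74 0 0 0 -5.2; -0.3 0.03 0.74 0 0 0 -5.2; -0.3 0.03 0.74 0 0 0 -5.2"

```text
clock: 14.27
eef_pos: [550.2, -101.3, 20.7]
tool_rot: [-3.139, 0.002, 1.541]
force: [-1.4, -0.7, 0.3]
width: 29.7
gripper_force: 0.5
```

Call:
move_arm:
  targets: "-0.3 0.03 0.74 0 0 0 -5.2; -0.3 0.03 0.74 0 0 0 -5.2; -0.3 0.03 0.74 0 0 0 -5.2; -0.3 0.03 0.74 0 0 0 -5.2; -0.3 0 0 0 0 0 0"

```text
clock: 14.68
eef_pos: [580.9, -96.2, 20.6]
tool_rot: [3.142, -0.0, 1.902]
force: [0.4, 0.9, -0.0]
width: 29.8
gripper_force: 0.0
```

Call:
move_arm:
  targets: "-0.3 0.02 0.4 0 0 0 -2.8; -0.3 0 0 0 0 0 0"

```text
clock: 14.85
eef_pos: [583.3, -94.4, 20.4]
tool_rot: [-3.14, -0.0, 1.949]
force: [1.1, -0.2, -0.3]
width: 30.0
gripper_force: 0.0
```

Call:
move_arm:
  targets: "-0.3 0.01 0.3 0 0 0 -2; -0.3 0 0 0 0 0 0"

```text
clock: 15.02
eef_pos: [585.8, -93.1, 20.3]
tool_rot: [-3.14, -0.0, 1.983]
force: [-0.0, -0.5, -0.9]
width: 29.8
gripper_force: 0.1
```

Call:
move_arm:
  targets: "-0.3 0.01 0.3 0 0 0 -2; -0.3 0 0 0 0 0 0"

```text
clock: 15.18
eef_pos: [588.5, -91.6, 20.2]
tool_rot: [-3.14, -0.001, 2.019]
force: [-0.2, 0.7, 0.0]
width: 29.9
gripper_force: 0.1
```

Call:
move_arm:
  targets: "-0.3 0.01 0.3 0 0 0 -2; -0.3 0 0 0 0 0 0"

```text
clock: 15.35
eef_pos: [591.2, -90.0, 20.1]
tool_rot: [-3.14, -0.001, 2.054]
force: [0.9, 0.2, 0.6]
width: 29.9
gripper_force: 0.1
```

```bash
python3 - <<'E'
from meas import *
from plan import go
d=cams.get_image("top");s=cams.get_image("side")
b=lambda im:(im.max(2)<80)
h=np.array([554.7,-17]); 
# knob position in side view: search dark near predicted for angles
for a in (0,.15,1.6,1.75,1.9):
    w=np.radians(181.9)+a; p=h+82*np.array([np.cos(w),np.sin(w)]); q=pix(s,[[*p,74],[*p,60]]); t=pix(s,[[*(h+45*np.array([np.cos(w),np.sin(w)])),44.5]])[0]; print(a,p.round(),q.round(1).tolist(),s["color"][int(t[1]),int(t[0])],t.round())
cv2.imwrite("pics/c6.png",np.hstack([crop(d,(333,256),70,80,5),crop(s,(320,225),90,80,5)]))
E
```

```text
0 [473. -20.] [[343.7, 218.0], [343.5, 221.1]] [81 73 68] [331. 227.]
0.15 [474. -32.] [[342.0, 214.8], [341.8, 217.9]] [151 141 126] [330. 226.]
1.6 [560. -99.] [[306.4, 202.8], [306.4, 205.9]] [219 194 162] [310. 219.]
1.75 [572. -97.] [[302.4, 204.0], [302.4, 207.2]] [133 120 104] [308. 220.]
1.9 [584. -94.] [[298.6, 205.7], [298.7, 208.9]] [96 87 81] [306. 221.]
```

View pics/c6.png

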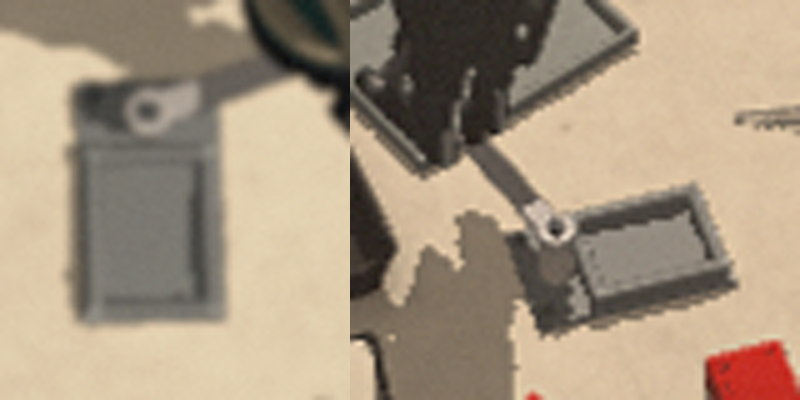

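```bash
python3 - <<'E'
from plan import *
s=read_state(); e=s["eef_pos"]
c=[e[0],e[1],110,np.degrees(s["tool_rot"][2])]
c=go(686.6,40.2,90,90,cur=c)
E
```

```text
-- to 687 40 90 90, 5 rows
1 1.42 2.90 0.40 -0.0 -0.0 5.5; 1 1.69 2.75 0.40 -0.0 -0.0 5.5; 1 1.95 2.57 0.40 -0.0 -0.0 5.5; 1 2.19 2.37 0.40 -0.0 -0.0 5.5; 1 2.41 2.15 0.40 -0.0 -0.0 5.5
```

Call:
move_arm:
  targets: "-0.3 0 0 -3 0 0 0; -0.3 0 0 -3 0 0 0; -0.3 0 0 -3 0 0 0"

```text
clock: 15.7
eef_pos: [590.6, -89.5, 110.7]
tool_rot: [-3.14, -0.002, 2.054]
force: [0.7, -0.9, -0.3]
width: 29.8
gripper_force: 0.0
```

Call:
move_arm:
  targets: "1 1.4 2.9 0.4 0 0 5.5; 1 1.7 2.75 0.4 0 0 5.5; 1 1.95 2.6 0.4 0 0 5.5; 1 2.2 2.4 0.4 0 0 5.5; 1 2.4 2.15 0.4 0 0 5.5"

```text
clock: 16.12
eef_pos: [687.6, 42.0, 89.9]
tool_rot: [-3.14, -0.0, 1.569]
force: [0.7, -0.6, -0.1]
width: 85.1
gripper_force: 0.0
```

Call:
move_arm:
  targets: "1 0 0 0 0 0 0; 1 0 0 0 0 0 0; 1 0 0 0 0 0 0; 1 0 0 0 0 0 0"

```text
clock: 16.45
eef_pos: [686.3, 38.8, 89.7]
tool_rot: [-3.139, 0.001, 1.574]
force: [-0.2, 0.5, 0.4]
width: 85.5
gripper_force: 0.0
```

Call:
move_arm:
  targets: "1 0.13 0 3.5 0 0 0; 1 0 0 3.5 0 0 0; 1 0 0 2 0 0 0; 1 0 0 1.6 0 0 0; 1 0 0 0 0 0 0"

```text
clock: 16.87
eef_pos: [683.8, 39.7, -19.7]
tool_rot: [-3.134, 0.001, 1.574]
force: [-0.8, 0.2, -0.9]
width: 85.7
gripper_force: 0.0
```

Call:
move_arm:
  targets: "-1 0 0 0 0 0 0; -1 0 0 0 0 0 0; -1 0 0 0 0 0 0; -1 0 0 0 0 0 0; -1 0 0 0 0 0 0"

```text
clock: 17.28
eef_pos: [688.5, 42.4, -13.7]
tool_rot: [3.139, -0.001, 1.575]
force: [0.2, -0.7, 5.4]
width: 42.2
gripper_force: 61.1
```

Call:
move_arm:
  targets: "-1 0 0 0 0 0 0; -1 0 0 0 0 0 0; -1 0 0 0 0 0 0"

```text
clock: 17.53
eef_pos: [688.5, 42.4, -13.7]
tool_rot: [3.139, -0.001, 1.575]
force: [-0.5, -1.5, 6.5]
width: 42.2
gripper_force: 61.1
```

Call:
move_arm:
  targets: "-1 0 0 -1 0 0 0; -1 0 0 -1.5 0 0 0; -1 0 0 -2 0 0 0; -1 0 0 0 0 0 0; -1 0 0 0 0 0 0"

```text
clock: 17.95
eef_pos: [688.2, 42.4, 31.3]
tool_rot: [3.14, -0.001, 1.576]
force: [0.1, -0.0, -0.7]
width: 42.1
gripper_force: 60.5
```

```bash
python3 - <<'E'
from meas import *
d=cams.get_image("top");s=cams.get_image("side"); st=read_state(); e=st["eef_pos"]; print(e,st["tool_rot"],st["force"],st["width"])
print(pix(s,[e+[0,0,27.6]]))
cv2.imwrite("pics/c7.png",np.hstack([crop(s,pix(s,[e])[0],80,90,6),]))
from plan import go
c=go(605,5,30,90,g=-1)
E
```

```text
[686.46392533  41.66806275  28.99112307] [-3.13967064e+00  1.93042164e-04  1.57566331e+00] [ 0.78373628 -0.01884773 -1.46318677] 42.52076588263177
[[273.35916839 254.6629146 ]]
-- to 605 5 30 90, 3 rows
-1 -1.21 -2.72 -0.03 -0.0 0.0 0.1; -1 -1.21 -2.72 -0.03 -0.0 0.0 0.1; -1 -1.22 -2.72 -0.03 -0.0 0.0 0.1
```

Call:
move_arm:
  targets: "-1 -1.2 -2.7 0 0 0 0; -1 -1.2 -2.7 0 0 0 0; -1 -1.2 -2.7 0 0 0 0; -1 0 0 1 0 0 0; -1 0 0 1.5 0 0 0"

```text
clock: 18.47
eef_pos: [605.3, 4.2, 4.0]
tool_rot: [-3.14, 0.001, 1.575]
force: [1.7, 1.1, -0.5]
width: 42.0
gripper_force: 60.6
```

Call:
move_arm:
  targets: "-1 0 0 1.4 0 0 0; -1 0 0 0 0 0 0; -1 0 0 0.3 0 0 0; -1 0 0 0 0 0 0"

```text
clock: 18.8
eef_pos: [606.3, 6.7, -13.5]
tool_rot: [-3.14, -0.001, 1.576]
force: [0.2, 0.3, -0.1]
width: 42.2
gripper_force: 61.1
```

Force is still about zero. I'll lower in small steps until contact.

Call:
move_arm:
  targets: "-1 0 0 0.1 0 0 0; -1 0 0 0 0 0 0"

```text
clock: 18.97
eef_pos: [606.6, 6.7, -13.7]
tool_rot: [-3.141, -0.001, 1.576]
force: [0.4, 1.2, 1.1]
width: 42.2
gripper_force: 61.3
```

Call:
move_arm:
  targets: "-1 0 0 0.1 0 0 0; -1 0 0 0 0 0 0"

```text
clock: 19.13
eef_pos: [606.6, 6.7, -13.9]
tool_rot: [-3.141, -0.001, 1.576]
force: [-1.9, 1.2, 8.7]
width: 42.1
gripper_force: 62.0
```

Call:
move_arm:
  targets: "-1 0 0 0.1 0 0 0; -1 0 0 0 0 0 0"

```text
clock: 19.3
eef_pos: [606.6, 6.7, -14.0]
tool_rot: [-3.142, -0.0, 1.576]
force: [-3.9, 0.4, 15.2]
width: 42.2
gripper_force: 62.8
```

Call:
move_arm:
  targets: "1 0 0 -0.2 0 0 0; 1 0 0 0 0 0 0; 1 0 0 0 0 0 0; 1 0 0 0 0 0 0; 1 0 0 -2 0 0 0"

```text
clock: 19.72
eef_pos: [603.0, 5.0, 2.8]
tool_rot: [-3.133, 0.0, 1.576]
force: [-1.0, -0.3, -0.5]
width: 85.4
gripper_force: 0.0
```

Call:
move_arm:
  targets: "1 0 0 -2 0 0 6.9; 1 0 0 0 0 0 6.9; 1 0 0 0 0 0 6.9; 1 0 0 0 0 0 6.9; 1 0 0 0 0 0 6.9"

```text
clock: 20.13
eef_pos: [605.8, 5.4, 25.8]
tool_rot: [-3.14, 0.001, 0.967]
force: [-0.5, -0.4, 0.1]
width: 85.2
gripper_force: 0.0
```

Call:
move_arm:
  targets: "1 0 0 0 0 0 6.9; 1 0 0 0 0 0 6.9; 1 0 0 0 0 0 6.9; 1 0 0 0 0 0 6.9; 1 0 0 0 0 0 6.9"

```text
clock: 20.55
eef_pos: [605.7, 5.6, 25.6]
tool_rot: [-3.14, 0.002, 0.366]
force: [0.1, -0.2, 0.3]
width: 85.6
gripper_force: 0.0
```

Call:
move_arm:
  targets: "1 0 0 0 0 0 6.9; 1 0 0 0 0 0 6.9; 1 0 0 0 0 0 7; 1 0 0 0 0 0 0; 1 0 0 0 0 0 0"

```text
clock: 20.97
eef_pos: [605.8, 5.7, 25.7]
tool_rot: [3.141, 0.002, 0.012]
force: [0.4, -0.2, 0.5]
width: 85.5
gripper_force: 0.0
```

Call:
move_arm:
  targets: "1 0 0 2 0 0 0; 1 0 0 1.9 0 0 0; 1 0 0 0 0 0 0; 1 0 0 0 0 0 0; -1 0 0 0 0 0 0"

```text
clock: 21.38
eef_pos: [606.2, 5.7, -12.5]
tool_rot: [-3.141, 0.001, 0.01]
force: [-0.6, 0.3, 0.5]
width: 75.5
gripper_force: 0.0
```

Call:
move_arm:
  targets: "-1 0 0 0 0 0 0; -1 0 0 0 0 0 0; -1 0 0 0 0 0 0; -1 0 0 0 0 0 0; -1 0 0 0 0 0 0"

```text
clock: 21.8
eef_pos: [606.9, 5.7, -11.4]
tool_rot: [-3.141, -0.001, 0.009]
force: [-0.8, 0.4, 6.3]
width: 59.5
gripper_force: 64.2
```

Call:
move_arm:
  targets: "1 0 0 0 0 0 0; 1 0 0 0 0 0 0; 1 0 0 0 0 0 0; 1 0 0 0 0 0 0; 1 0 0 -2 0 0 0"

```text
clock: 22.22
eef_pos: [602.8, 5.4, 4.0]
tool_rot: [3.141, 0.008, 0.009]
force: [-0.7, 0.2, -0.8]
width: 85.6
gripper_force: 0.0
```

Call:
move_arm:
  targets: "1 0 0 -1.9 0 0 -6.9; 1 0 0 0 0 0 -6.9; 1 0 0 0 0 0 -6.9; 1 0 0 0 0 0 -6.9; 1 0 0 0 0 0 -6.9"

```text
clock: 22.63
eef_pos: [605.9, 5.4, 26.1]
tool_rot: [-3.141, 0.001, 0.616]
force: [0.5, -1.2, -0.3]
width: 85.5
gripper_force: 0.0
```

Call:
move_arm:
  targets: "1 0 0 0 0 0 -6.9; 1 0 0 0 0 0 -6.9; 1 0 0 0 0 0 -6.9; 1 0 0 0 0 0 -6.9; 1 0 0 0 0 0 -6.9"

```text
clock: 23.05
eef_pos: [605.8, 5.4, 25.8]
tool_rot: [-3.14, 0.001, 1.219]
force: [-0.0, 0.2, -0.5]
width: 85.4
gripper_force: 0.0
```

Call:
move_arm:
  targets: "1 0 0 0 0 0 -6.9; 1 0 0 0 0 0 -6.9; 1 0 0 0 0 0 -6.6; 1 0 0 0 0 0 0; 1 0 0 0 0 0 0"

```text
clock: 23.47
eef_pos: [605.7, 5.4, 25.7]
tool_rot: [-3.139, -0.001, 1.565]
force: [0.3, -0.3, -0.4]
width: 85.5
gripper_force: 0.0
```

Call:
move_arm:
  targets: "1 0 0 2 0 0 0; 1 0 0 2.1 0 0 0; 1 0 0 0 0 0 0; 1 0 0 0 0 0 0; -1 0 0 0 0 0 0"

```text
clock: 23.88
eef_pos: [606.3, 6.0, -14.3]
tool_rot: [-3.141, -0.0, 1.568]
force: [0.4, 0.3, -0.1]
width: 75.6
gripper_force: 0.0
```

Call:
move_arm:
  targets: "-1 0 0 0 0 0 0; -1 0 0 0 0 0 0; -1 0 0 0 0 0 0; -1 0 0 0 0 0 0; -1 0 0 0 0 0 0"

```text
clock: 24.3
eef_pos: [606.8, 5.8, -13.7]
tool_rot: [3.141, -0.0, 1.568]
force: [-0.5, 0.6, 5.6]
width: 42.0
gripper_force: 61.8
```

Call:
move_arm:
  targets: "-1 0 0 -2 0 0 0; -1 0 0 -3 0 0 0; -1 0 0 -3 0 0 0; -1 0 0 0 0 0 0; -1 0 0 0 0 0 0"

```text
clock: 24.72
eef_pos: [607.5, 5.7, 67.0]
tool_rot: [3.139, -0.0, 1.568]
force: [-0.2, -0.3, -0.9]
width: 42.3
gripper_force: 61.1
```

```bash
python3 - <<'E'
from meas import *
from plan import go
H=np.array([515.7,-18.3])-15*np.array([np.cos(.0339),np.sin(.0339)]); print("pocket",H, read_state()["eef_pos"], read_state()["width"])
c=go(*H,66,1.9,g=-1)
d=cams.get_image("top")
b=lambda im: cv2.cvtColor(im,cv2.COLOR_BGR2LAB)[...,2].astype(int)<136
im=cv2.cvtColor(d["color"],cv2.COLOR_RGB2LAB)
print("col row 262 (L)",im[262,308:350,0].tolist()); print("b",im[262,308:350,2].tolist())
print("row along col 326 L",im[228:286,326,0].tolist()); print(im[228:286,326,2].tolist())
E
```

```text
pocket [500.70861825 -18.80840261] [607.45253629   5.68762154  67.02955557] 42.29741898037205
-- to 501 -19 66 2, 13 rows
-1 -0.19 -0.82 0.01 0.0 -0.0 6.8; -1 -0.29 -0.79 0.01 0.0 -0.0 6.8; -1 -0.38 -0.75 0.01 0.0 -0.0 6.8; -1 -0.46 -0.70 0.01 0.0 -0.0 6.8; -1 -0.54 -0.64 0.01 0.0 -0.0 6.8
-1 -0.62 -0.58 0.01 0.0 -0.0 6.8; -1 -0.68 -0.50 0.01 0.0 -0.0 6.8; -1 -0.73 -0.42 0.01 0.0 -0.0 6.8; -1 -0.78 -0.33 0.01 0.0 -0.0 6.8; -1 -0.81 -0.23 0.01 0.0 -0.0 6.8
-1 -0.83 -0.14 0.01 0.0 -0.0 6.8; -1 -0.84 -0.04 0.01 0.0 -0.0 6.8; -1 -0.84 0.06 0.01 0.0 -0.0 6.8
col row 262 (L) [215, 216, 211, 189, 149, 117, 97, 106, 127, 135, 133, 130, 131, 132, 130, 134, 131, 133, 134, 134, 132, 132, 134, 135, 136, 134, 131, 115, 90, 79, 95, 117, 134, 138, 164, 197, 214, 216, 218, 220, 221, 221]
b [147, 147, 147, 146, 142, 138, 134, 132, 132, 133, 133, 132, 133, 133, 133, 132, 132, 133, 133, 132, 133, 132, 133, 133, 133, 133, 132, 132, 131, 131, 131, 133, 134, 135, 140, 145, 147, 147, 147, 147, 147, 146]
row along col 326 L [83, 94, 101, 96, 90, 112, 142, 152, 129, 99, 92, 115, 148, 167, 154, 124, 108, 110, 124, 126, 122, 127, 131, 132, 133, 132, 133, 132, 131, 131, 133, 132, 133, 130, 134, 133, 133, 132, 133, 133, 132, 132, 133, 133, 132, 135, 132, 119, 112, 121, 127, 136, 166, 202, 217, 220, 219, 220]
[138, 140, 139, 137, 135, 131, 134, 135, 134, 132, 131, 133, 135, 135, 135, 134, 133, 131, 133, 133, 133, 132, 133, 132, 133, 133, 133, 132, 133, 132, 133, 132, 132, 133, 133, 132, 132, 132, 133, 132, 132, 132, 133, 132, 132, 133, 132, 132, 133, 133, 133, 134, 140, 145, 147, 147, 147, 146]
```

```bash
python3 - <<'E'
from meas import *
d=cams.get_image("top")
print("front edge",toplane(d,[(326,280.3)],6),toplane(d,[(326,280.3)],0),"right",toplane(d,[(342.3,262)],6),"left",toplane(d,[(312,262)],6),toplane(d,[(312,262)],0))
im=cv2.cvtColor(d["color"],cv2.COLOR_RGB2LAB)[...,0]
print("front wall inner", toplane(d,[(326,275.5),(326,277)],16))
# rim inner edges: the dark wall shades, rim tops
print(im[255:270:3,308:322].tolist()); print(im[255:270:3,332:346].tolist())
E
```

```text
front edge [[456.75359736 -15.84859864]] [[456.80552728 -15.88881088]] right [[501.18466515 -54.39010809]] left [[500.07513313  18.43307808]] [[500.36692972  18.58267978]]
front wall inner [[468.02693704 -15.61991112]
 [464.47456945 -15.67046628]]
[[212, 214, 208, 185, 146, 114, 97, 108, 126, 130, 127, 131, 131, 132], [213, 211, 210, 187, 149, 114, 96, 109, 131, 130, 128, 130, 132, 132], [211, 215, 212, 188, 151, 119, 96, 107, 126, 132, 131, 131, 132, 131], [215, 216, 210, 189, 150, 117, 95, 101, 128, 135, 135, 135, 133, 132], [213, 216, 211, 188, 151, 117, 94, 104, 127, 137, 136, 133, 131, 132]]
[[132, 133, 130, 115, 93, 79, 97, 123, 137, 148, 175, 205, 218, 220], [132, 133, 132, 114, 91, 78, 97, 122, 134, 137, 162, 192, 214, 218], [132, 133, 130, 115, 88, 78, 95, 120, 131, 137, 163, 198, 214, 216], [133, 134, 130, 115, 87, 78, 95, 117, 130, 132, 151, 186, 210, 215], [135, 134, 129, 114, 91, 78, 91, 111, 127, 135, 151, 186, 210, 219]]
```

Call:
move_arm:
  targets: "-1 -0.2 -0.8 0 0 0 6.8; -1 -0.3 -0.8 0 0 0 6.8; -1 -0.4 -0.75 0 0 0 6.8; -1 -0.45 -0.7 0 0 0 6.8; -1 -0.55 -0.65 0 0 0 6.8"

```text
clock: 25.23
eef_pos: [563.4, -4.6, 63.6]
tool_rot: [-3.138, 0.003, 0.969]
force: [-0.0, 0.2, -0.4]
width: 42.1
gripper_force: 61.1
```

Call:
move_arm:
  targets: "-1 -0.6 -0.6 0 0 0 6.8; -1 -0.7 -0.5 0 0 0 6.8; -1 -0.73 -0.42 0 0 0 6.8; -1 -0.78 -0.33 0 0 0 6.8; -1 -0.81 -0.23 0 0 0 6.8"

```text
clock: 25.65
eef_pos: [522.0, -13.6, 63.9]
tool_rot: [-3.14, 0.004, 0.376]
force: [0.3, -0.2, -0.3]
width: 42.4
gripper_force: 61.1
```

Call:
move_arm:
  targets: "-1 -0.83 -0.14 0 0 0 6.8; -1 -0.84 -0.04 0 0 0 6.8; -1 -0.84 0.06 0 0 0 6.8; -1 0 0 0 0 0 0; -1 0 0 0 0 0 0"

```text
clock: 26.07
eef_pos: [498.1, -18.8, 64.4]
tool_rot: [3.141, 0.004, 0.029]
force: [-0.3, 0.3, -0.8]
width: 42.4
gripper_force: 61.1
```

Call:
move_arm:
  targets: "-1 0.2 0 0 0 0 -0.3; -1 0 0 2.5 0 0 0; -1 0 0 2.5 0 0 0; -1 0 0 0.5 0 0 0; -1 0 0 0 0 0 0"

```text
clock: 26.48
eef_pos: [499.8, -18.4, 8.6]
tool_rot: [-3.141, 0.005, 0.033]
force: [-0.9, -0.4, -0.5]
width: 42.2
gripper_force: 61.1
```

Call:
move_arm:
  targets: "-1 0 0 0 0 0 0; -1 0 0 0 0 0 0; -1 0 0 0 0 0 0"

```text
clock: 26.73
eef_pos: [501.8, -18.6, 11.2]
tool_rot: [-3.141, -0.0, 0.031]
force: [0.4, -0.1, -0.7]
width: 42.1
gripper_force: 61.1
```

Call:
move_arm:
  targets: "-1 -0.1 0.04 0.6 0 0 0; -1 0 0 0 0 0 0; -1 0 0 0 0 0 0"

```text
clock: 26.98
eef_pos: [499.6, -19.2, 4.2]
tool_rot: [-3.141, 0.002, 0.031]
force: [-0.9, -0.7, -0.5]
width: 42.2
gripper_force: 61.1
```

Call:
move_arm:
  targets: "-1 0 0 0.2 0 0 0; -1 0 0 0 0 0 0; -1 0 0 0 0 0 0"

```text
clock: 27.23
eef_pos: [499.8, -19.0, 2.1]
tool_rot: [-3.141, 0.002, 0.031]
force: [-0.6, -0.1, -0.9]
width: 42.3
gripper_force: 61.1
```

Call:
move_arm:
  targets: "-1 0 0 0.2 0 0 0; -1 0 0 0 0 0 0; -1 0 0 0 0 0 0"

```text
clock: 27.48
eef_pos: [499.7, -19.1, 0.0]
tool_rot: [-3.141, 0.002, 0.031]
force: [-0.5, 0.3, -0.8]
width: 42.4
gripper_force: 61.1
```

Call:
move_arm:
  targets: "-1 0 0 0.2 0 0 0; -1 0 0 0 0 0 0; -1 0 0 0 0 0 0"

```text
clock: 27.73
eef_pos: [499.7, -19.1, -2.0]
tool_rot: [-3.141, 0.002, 0.031]
force: [0.0, 0.8, -0.4]
width: 42.5
gripper_force: 61.1
```

It is in the pocket with no contact force. Continuing to the floor.

Call:
move_arm:
  targets: "-1 0 0 0.2 0 0 0; -1 0 0 0 0 0 0; -1 0 0 0 0 0 0"

```text
clock: 27.98
eef_pos: [499.7, -19.1, -4.0]
tool_rot: [-3.141, 0.002, 0.031]
force: [-0.0, 0.2, -1.2]
width: 42.4
gripper_force: 61.1
```

Call:
move_arm:
  targets: "-1 0 0 0.2 0 0 0; -1 0 0 0 0 0 0; -1 0 0 0 0 0 0"

```text
clock: 28.23
eef_pos: [499.7, -19.1, -6.0]
tool_rot: [-3.141, 0.002, 0.031]
force: [-0.1, -0.2, 0.6]
width: 42.0
gripper_force: 61.1
```

Call:
move_arm:
  targets: "-1 0 0 0.15 0 0 0; -1 0 0 0 0 0 0; -1 0 0 0 0 0 0"

```text
clock: 28.48
eef_pos: [499.8, -19.1, -7.4]
tool_rot: [-3.141, 0.002, 0.031]
force: [0.7, -0.6, -0.5]
width: 42.3
gripper_force: 61.1
```

Call:
move_arm:
  targets: "-1 0 0 0.1 0 0 0; -1 0 0 0 0 0 0; -1 0 0 0 0 0 0"

```text
clock: 28.73
eef_pos: [499.8, -19.1, -7.7]
tool_rot: [-3.142, 0.001, 0.031]
force: [-1.6, -0.3, 6.9]
width: 42.5
gripper_force: 61.9
```

Call:
move_arm:
  targets: "0.4 0 0 -0.1 0 0 0; 0.4 0 0 0 0 0 0; 0.4 0 0 0 0 0 0; 0.4 0 0 -3 0 0 0; 0.4 0 0 -3 0 0 0"

```text
clock: 29.15
eef_pos: [498.1, -18.9, 51.8]
tool_rot: [-3.141, 0.006, 0.032]
force: [1.3, -0.1, 0.1]
width: 60.0
gripper_force: 0.0
```

```bash
python3 - <<'E'
from plan import *
s=read_state(); e=s["eef_pos"]; print(e)
c=go(584,-94,80,111,g=-.3,cur=[e[0],e[1],60,1.8])
E
```

```text
[498.11529744 -18.94835518  51.80125491]
-- to 584 -94 80 111, 17 rows
-0.3 0.49 0.46 -0.12 0.0 0.0 -6.4; -0.3 0.44 0.51 -0.12 0.0 0.0 -6.4; -0.3 0.38 0.55 -0.12 0.0 0.0 -6.4; -0.3 0.31 0.59 -0.12 0.0 0.0 -6.4; -0.3 0.24 0.62 -0.12 0.0 0.0 -6.4
-0.3 0.17 0.65 -0.12 0.0 0.0 -6.4; -0.3 0.10 0.66 -0.12 0.0 0.0 -6.4; -0.3 0.02 0.67 -0.12 0.0 0.0 -6.4; -0.3 -0.05 0.67 -0.12 0.0 0.0 -6.4; -0.3 -0.13 0.66 -0.12 0.0 0.0 -6.4
-0.3 -0.20 0.64 -0.12 0.0 0.0 -6.4; -0.3 -0.27 0.61 -0.12 0.0 0.0 -6.4; -0.3 -0.34 0.58 -0.12 0.0 0.0 -6.4; -0.3 -0.40 0.54 -0.12 0.0 0.0 -6.4; -0.3 -0.46 0.49 -0.12 0.0 0.0 -6.4
-0.3 -0.51 0.44 -0.12 0.0 0.0 -6.4; -0.3 -0.55 0.38 -0.12 0.0 0.0 -6.4
```

Call:
move_arm:
  targets: "-0.3 0.5 0.45 -0.8 0 0 -6.4; -0.3 0.45 0.5 -0.8 0 0 -6.4; -0.3 0.4 0.55 -0.8 0 0 -6.4; -0.3 0.3 0.6 -0.4 0 0 -6.4; -0.3 0.25 0.6 0 0 0 -6.4"

```text
clock: 29.57
eef_pos: [526.3, -41.2, 81.6]
tool_rot: [3.141, -0.0, 0.595]
force: [0.3, -0.6, -0.5]
width: 30.0
gripper_force: 0.0
```

Call:
move_arm:
  targets: "-0.3 0.17 0.65 0 0 0 -6.4; -0.3 0.1 0.66 0 0 0 -6.4; -0.3 0 0.67 0 0 0 -6.4; -0.3 -0.05 0.67 0 0 0 -6.4; -0.3 -0.13 0.66 0 0 0 -6.4"

```text
clock: 29.98
eef_pos: [550.4, -63.5, 80.4]
tool_rot: [-3.14, 0.001, 1.153]
force: [0.0, 0.0, -1.0]
width: 29.9
gripper_force: 0.0
```

Call:
move_arm:
  targets: "-0.3 -0.2 0.64 0 0 0 -6.4; -0.3 -0.27 0.61 0 0 0 -6.4; -0.3 -0.34 0.58 0 0 0 -6.4; -0.3 -0.4 0.54 0 0 0 -6.4; -0.3 -0.46 0.5 0 0 0 -6.4"

```text
clock: 30.4
eef_pos: [575.5, -85.9, 80.3]
tool_rot: [-3.139, -0.0, 1.712]
force: [0.4, -0.1, 0.5]
width: 30.0
gripper_force: 0.0
```

Call:
move_arm:
  targets: "-0.3 -0.5 0.44 0 0 0 -6.4; -0.3 -0.55 0.38 0 0 0 -6.4; -0.3 0 0 0 0 0 0; -0.3 0 0 0 0 0 0"

```text
clock: 30.73
eef_pos: [585.3, -94.4, 80.0]
tool_rot: [-3.14, -0.002, 1.926]
force: [-0.5, 0.6, -0.3]
width: 30.1
gripper_force: 0.0
```

Call:
move_arm:
  targets: "-0.3 0 0 2 0 0 0; -0.3 0 0 2 0 0 0; -0.3 0 0 1.9 0 0 0; -0.3 0 0 0 0 0 0"

```text
clock: 31.07
eef_pos: [582.3, -94.1, 18.4]
tool_rot: [-3.134, -0.003, 1.928]
force: [-0.6, 0.1, 0.4]
width: 29.8
gripper_force: 0.0
```

Call:
move_arm:
  targets: "-0.3 0.03 -0.74 0 0 0 5.2; -0.3 0.03 -0.74 0 0 0 5.2; -0.3 0.03 -0.74 0 0 0 5.2; -0.3 0.03 -0.74 0 0 0 5.2; -0.3 0.03 -0.74 0 0 0 5.2"

```text
clock: 31.48
eef_pos: [549.6, -98.9, 22.7]
tool_rot: [3.141, -0.0, 1.47]
force: [0.6, -0.1, -0.0]
width: 30.0
gripper_force: 0.5
```

Call:
move_arm:
  targets: "-0.3 0.03 -0.74 0 0 0 5.2; -0.3 0.03 -0.74 0 0 0 5.2; -0.3 0.03 -0.74 0 0 0 5.2; -0.3 0.03 -0.74 0 0 0 5.2; -0.3 0.03 -0.74 0 0 0 5.2"

```text
clock: 31.9
eef_pos: [514.6, -87.9, 22.9]
tool_rot: [3.141, 0.0, 1.016]
force: [0.5, -1.6, 0.0]
width: 29.8
gripper_force: 0.6
```

Call:
move_arm:
  targets: "-0.3 0.03 -0.74 0 0 0 5.2; -0.3 0.03 -0.74 0 0 0 5.2; -0.3 0.03 -0.74 0 0 0 5.2; -0.3 0.03 -0.74 0 0 0 5.2; -0.3 0.03 -0.74 0 0 0 5.2"

```text
clock: 32.32
eef_pos: [488.0, -62.2, 22.8]
tool_rot: [3.141, 0.001, 0.562]
force: [-0.4, -0.7, 0.2]
width: 30.1
gripper_force: 0.6
```

Call:
move_arm:
  targets: "-0.3 0.03 -0.74 0 0 0 5.2; -0.3 0.03 -0.74 0 0 0 5.2; -0.3 0.03 -0.74 0 0 0 5.2; -0.3 0.03 -0.74 0 0 0 5.2; -0.3 0 0 0 0 0 0"

```text
clock: 32.73
eef_pos: [476.6, -33.0, 22.8]
tool_rot: [-3.141, 0.001, 0.204]
force: [-0.2, -0.1, -1.3]
width: 29.8
gripper_force: 0.0
```

Call:
move_arm:
  targets: "-0.3 0.02 -0.7 0 0 0 4.9; -0.3 0.02 -0.7 0 0 0 4.9; -0.3 0 0 0 0 0 0"

```text
clock: 32.98
eef_pos: [475.2, -19.6, 22.5]
tool_rot: [-3.141, 0.0, 0.036]
force: [-0.2, -0.8, 0.2]
width: 29.9
gripper_force: 0.0
```

Call:
move_arm:
  targets: "-0.3 0 -0.4 0 0 0 1; -0.3 0 0 0 0 0 0"

```text
clock: 33.15
eef_pos: [474.9, -16.7, 22.0]
tool_rot: [-3.141, 0.001, 0.019]
force: [0.1, 0.3, 0.8]
width: 30.0
gripper_force: 0.0
```

Call:
move_arm:
  targets: "-0.3 0 -0.2 0 0 0 1; -0.3 0 0 0 0 0 0"

```text
clock: 33.32
eef_pos: [474.8, -15.1, 21.8]
tool_rot: [-3.141, 0.001, -0.0]
force: [-0.1, 0.1, -0.0]
width: 29.8
gripper_force: 0.0
```

Call:
move_arm:
  targets: "-0.3 0 -0.15 0 0 0 0; -0.3 0 0 0 0 0 0"

```text
clock: 33.48
eef_pos: [474.5, -13.6, 21.7]
tool_rot: [-3.141, 0.002, 0.0]
force: [0.7, 1.5, -0.7]
width: 30.0
gripper_force: 0.2
```

Call:
move_arm:
  targets: "-0.3 0 -0.15 0 0 0 0; -0.3 0 0 0 0 0 0"

```text
clock: 33.65
eef_pos: [474.5, -13.5, 21.7]
tool_rot: [3.14, 0.002, -0.001]
force: [-0.7, -3.9, 0.5]
width: 29.9
gripper_force: 2.1
```

Call:
move_arm:
  targets: "-0.3 0 -0.1 0 0 0 0; -0.3 0 0 0 0 0 0"

```text
clock: 33.82
eef_pos: [474.5, -13.4, 21.7]
tool_rot: [3.139, 0.002, -0.002]
force: [2.1, -5.4, 0.0]
width: 29.8
gripper_force: 3.4
```

Call:
move_arm:
  targets: "-0.3 0 -0.1 0 0 0 0; -0.3 0 0 0 0 0 0"

```text
clock: 33.98
eef_pos: [474.5, -13.3, 21.7]
tool_rot: [3.138, 0.002, -0.003]
force: [1.0, -9.2, -0.4]
width: 29.8
gripper_force: 4.5
```

Call:
move_arm:
  targets: "-0.3 0 -0.1 0 0 0 0; -0.3 0 0 0 0 0 0"

```text
clock: 34.15
eef_pos: [474.5, -13.3, 21.7]
tool_rot: [3.137, 0.003, -0.004]
force: [2.4, -11.3, -0.9]
width: 30.0
gripper_force: 5.5
```

Call:
move_arm:
  targets: "-0.3 0 0.7 0 0 0 0; -0.3 0 0 0 0 0 0; -0.3 0 0 -3.5 0 0 0; 0 0 0 -3.5 0 0 0; 1 0 0 -3 0 0 0"

```text
clock: 34.57
eef_pos: [474.4, -14.8, 122.9]
tool_rot: [-3.14, 0.003, 0.001]
force: [0.3, -0.2, -0.1]
width: 52.5
gripper_force: 0.0
```

```bash
python3 - <<'E'
from meas import *
d=cams.get_image("top")
for a in [("corner",[464.7,363.4],-15.6),("long",[499.7,233],-76.4),("bar",[423.8,245.3],2),("corner",[479.6,-375.5],173)]:
    print(a,refine(d,a[0],np.array(a[1]),a[2]))
k,m,im=blob(d,(403,238),50,lambda im: cv2.cvtColor(im,cv2.COLOR_BGR2LAB)[...,2].astype(int)<136)
for z in (0,12): print("tray",z,rect(toplane(d,k,z)),cv2.boxPoints(cv2.minAreaRect(toplane(d,k,z).astype(np.float32))).round(1).tolist())
s=cams.get_image("side")
k,m,im=blob(s,(299,193),45,lambda im: cv2.cvtColor(im,cv2.COLOR_BGR2LAB)[...,2].astype(int)<136)
for z in (0,12): print("tray side",z,rect(toplane(s,k,z)))
print(read_state()["eef_pos"])
E
```

```text
('corner', [464.7, 363.4], -15.6) (array([464.6, 363.4]), np.float64(-15.7), 58.8)
('long', [499.7, 233], -76.4) (array([499.8, 233. ]), np.float64(-76.3), 83.6)
('bar', [423.8, 245.3], 2) (array([423.9, 245.3]), np.float64(2.1), 49.2)
('corner', [479.6, -375.5], 173) (array([ 479.5, -375.5]), np.float64(173.0), 59.2)
tray 0 (array([ 563.69366455, -201.52619934]), array([163.85180664, 127.82178497]), 23.872621536254883) [[462.8999938964844, -176.1999969482422], [514.5999755859375, -293.1000061035156], [664.5, -226.8000030517578], [612.7000122070312, -109.9000015258789]]
tray 12 (array([ 562.41265869, -199.40139771]), array([162.04730225, 126.41410828]), 23.87262535095215) [[462.70001220703125, -174.39999389648438], [513.9000244140625, -290.0], [662.0999755859375, -224.39999389648438], [610.9000244140625, -108.80000305175781]]
tray side 0 (array([ 582.88195801, -174.59967041]), array([266.38790894, 235.47236633]), 79.03353881835938)
tray side 12 (array([ 584.92498779, -164.67958069]), array([264.09719849, 233.44749451]), 79.03353881835938)
[478.0557589  -14.69783604 125.67929006]
```

```bash
python3 - <<'E'
from plan import *
s=read_state(); print(s["eef_pos"],s["tool_rot"])
c=go(499.8,233,80,103.7,g=1)
E
```

```text
[478.0557589  -14.69783604 125.67929006] [-3.13999549e+00 -6.98380834e-03  7.48709593e-04]
-- to 500 233 80 104, 16 rows
1 0.14 -1.55 0.29 0.0 -0.0 -6.5; 1 0.31 -1.52 0.29 0.0 -0.0 -6.5; 1 0.48 -1.48 0.29 0.0 -0.0 -6.5; 1 0.64 -1.41 0.29 0.0 -0.0 -6.5; 1 0.80 -1.33 0.29 0.0 -0.0 -6.5
1 0.94 -1.23 0.29 0.0 -0.0 -6.5; 1 1.08 -1.12 0.29 0.0 -0.0 -6.5; 1 1.20 -0.99 0.29 0.0 -0.0 -6.5; 1 1.30 -0.85 0.29 0.0 -0.0 -6.5; 1 1.39 -0.70 0.29 0.0 -0.0 -6.5
1 1.46 -0.54 0.29 0.0 -0.0 -6.5; 1 1.51 -0.37 0.29 0.0 -0.0 -6.5; 1 1.54 -0.19 0.29 0.0 -0.0 -6.5; 1 1.55 -0.02 0.29 0.0 -0.0 -6.5; 1 1.55 0.16 0.29 0.0 -0.0 -6.5
1 1.52 0.33 0.29 0.0 -0.0 -6.5
```

Call:
move_arm:
  targets: "0 0.14 -1.55 0.3 0 0 -6.5; 0 0.3 -1.52 0.3 0 0 -6.5; 0 0.48 -1.48 0.3 0 0 -6.5; 0 0.64 -1.41 0.3 0 0 -6.5; 0 0.8 -1.33 0.3 0 0 -6.5"

```text
clock: 35.08
eef_pos: [480.9, 62.9, 106.2]
tool_rot: [-3.139, 0.001, 0.574]
force: [0.5, -0.4, -0.7]
width: 43.0
gripper_force: 0.0
```

Call:
move_arm:
  targets: "0 0.94 -1.23 0.3 0 0 -6.5; 0 1.08 -1.12 0.3 0 0 -6.5; 0 1.2 -1 0.3 0 0 -6.5; 0 1.3 -0.85 0.3 0 0 -6.5; 0 1.4 -0.7 0.3 0 0 -6.5"

```text
clock: 35.5
eef_pos: [487.2, 140.4, 91.1]
tool_rot: [-3.139, 0.0, 1.141]
force: [-0.2, -0.1, -0.5]
width: 42.8
gripper_force: 0.0
```

Call:
move_arm:
  targets: "0 1.46 -0.54 0.3 0 0 -6.5; 0 1.5 -0.37 0.3 0 0 -6.5; 0 1.54 -0.2 0.3 0 0 -6.5; 0 1.55 0 0.3 0 0 -6.5; 0 1.55 0.16 0.3 0 0 -6.5"

```text
clock: 35.92
eef_pos: [493.7, 217.7, 76.1]
tool_rot: [-3.139, -0.002, 1.708]
force: [-0.1, 0.5, -0.7]
width: 42.9
gripper_force: 0.0
```

Call:
move_arm:
  targets: "0 1.5 0.3 0.3 0 0 -6.5; 0 0 0 0 0 0 0; 0 0 0 0 0 0 0; 0 0 0 0 0 0 0"

```text
clock: 36.25
eef_pos: [495.0, 230.5, 73.3]
tool_rot: [-3.139, 0.0, 1.812]
force: [-0.8, -0.5, -1.1]
width: 42.5
gripper_force: 0.0
```

```bash
python3 - <<'E'
from plan import *
s=read_state(); print(s["eef_pos"],np.degrees(s["tool_rot"]),s["clock"])
c=go(499.8,233,20,103.7,g=0); c=go(499.8,233,-17.5,103.7,g=0,cur=c)
E
```

```text
[495.01657133 230.49743387  73.2762678 ] [-1.79823152e+02  4.92361773e-03  1.03842679e+02] 36.25
-- to 500 233 20 104, 2 rows
0 0.06 0.27 2.66 -0.1 0.0 0.1; 0 0.06 0.27 2.66 -0.1 0.0 0.1
-- to 500 233 -18 104, 1 rows
0 0.00 -0.00 3.75 0.0 0.0 0.0
```

Call:
move_arm:
  targets: "0 0.06 0.27 2.5 0 0 0; 0 0.06 0.27 2.5 0 0 0; 0 0 0 2 0 0 0; 0 0 0 2 0 0 0; 0 0 0 0 0 0 0"

```text
clock: 36.67
eef_pos: [498.4, 230.8, -19.2]
tool_rot: [-3.134, 0.002, 1.812]
force: [0.1, -0.7, 0.2]
width: 42.6
gripper_force: 0.0
```

Call:
move_arm:
  targets: "0 0 0 0 0 0 0; 0 0 0 0 0 0 0; -1 0 0 0 0 0 0; -1 0 0 0 0 0 0; -1 0 0 0 0 0 0"

```text
clock: 37.08
eef_pos: [501.3, 234.1, -14.9]
tool_rot: [3.141, -0.001, 1.814]
force: [-0.3, -1.2, 2.6]
width: 12.7
gripper_force: 58.7
```

Call:
move_arm:
  targets: "-1 0 0 0 0 0 0; -1 0 0 0 0 0 0; -1 0 0 0 0 0 0; -1 0 0 0 0 0 0"

```text
clock: 37.42
eef_pos: [501.3, 234.1, -14.9]
tool_rot: [3.141, -0.001, 1.814]
force: [-0.7, -0.9, 6.3]
width: 12.6
gripper_force: 59.2
```

Call:
move_arm:
  targets: "-1 0 0 -1 0 0 0; -1 0 0 -3 0 0 0; -1 0 0 -3 0 0 0; -1 0 0 -3 0 0 0; -1 0 0 0 0 0 0"

```text
clock: 37.83
eef_pos: [503.4, 236.4, 89.6]
tool_rot: [3.134, -0.004, 1.815]
force: [1.0, 0.6, -0.0]
width: 12.5
gripper_force: 58.7
```

```bash
python3 - <<'E'
from plan import *
s=read_state(); print(s["eef_pos"],np.degrees(s["tool_rot"]),s["width"])
c=go(510.5,-223.4,88,113.9,g=-1)
E
```

```text
[503.40693702 236.4372861   89.62648378] [179.57773263  -0.2046753  103.98905987] 12.540589404245972
-- to 510 -223 88 114, 13 rows
-1 -3.45 -0.80 -0.01 0.0 -0.0 -0.8; -1 -3.43 -0.85 -0.00 0.0 -0.0 -0.8; -1 -3.42 -0.89 -0.00 0.0 -0.0 -0.8; -1 -3.41 -0.94 -0.00 0.0 -0.0 -0.8; -1 -3.40 -0.98 -0.00 0.0 -0.0 -0.8
-1 -3.38 -1.03 0.00 0.0 -0.0 -0.8; -1 -3.37 -1.07 0.00 0.0 -0.0 -0.8; -1 -3.36 -1.12 0.00 0.0 -0.0 -0.8; -1 -3.34 -1.16 0.01 0.0 -0.0 -0.8; -1 -3.33 -1.21 0.01 0.0 -0.0 -0.8
-1 -3.31 -1.25 0.01 0.0 -0.0 -0.8; -1 -3.29 -1.30 0.01 0.0 -0.0 -0.8; -1 -3.27 -1.34 0.01 0.0 -0.0 -0.8
```

Call:
move_arm:
  targets: "-1 -2 -0.5 0 0 0 -0.8; -1 -3.4 -0.85 0 0 0 -0.8; -1 -3.4 -0.9 0 0 0 -0.8; -1 -3.4 -0.94 0 0 0 -0.8; -1 -3.4 -1 0 0 0 -0.8"

```text
clock: 38.25
eef_pos: [502.2, 70.8, 84.0]
tool_rot: [-3.14, -0.0, 1.886]
force: [1.6, 0.3, -0.8]
width: 12.4
gripper_force: 58.6
```

Call:
move_arm:
  targets: "-1 -3.4 -1 0 0 0 -0.8; -1 -3.4 -1.1 0 0 0 -0.8; -1 -3.4 -1.1 0 0 0 -0.8; -1 -3.3 -1.2 0 0 0 -0.8; -1 -3.3 -1.2 0 0 0 -0.8"

```text
clock: 38.67
eef_pos: [505.5, -106.7, 83.9]
tool_rot: [-3.14, -0.001, 1.955]
force: [1.7, 0.2, -0.5]
width: 12.5
gripper_force: 58.7
```

Call:
move_arm:
  targets: "-1 -3.3 -1.25 0 0 0 -0.8; -1 -3.3 -1.3 0 0 0 -0.8; -1 -3.3 -1.34 0 0 0 -0.8; -1 -1.4 -0.3 0 0 0 0; -1 0 0 0 0 0 0"

```text
clock: 39.08
eef_pos: [510.8, -231.0, 83.1]
tool_rot: [-3.139, 0.001, 1.988]
force: [0.0, 0.7, -1.1]
width: 12.5
gripper_force: 58.6
```

Call:
move_arm:
  targets: "-1 0 0 0 0 0 0; -1 0 0 0 0 0 0"

```text
clock: 39.25
eef_pos: [511.5, -223.6, 83.8]
tool_rot: [-3.141, -0.002, 1.998]
force: [-0.1, 0.3, -0.5]
width: 12.9
gripper_force: 58.6
```

```bash
python3 - <<'E'
from plan import *
s=read_state(); print(s["eef_pos"],np.degrees(s["tool_rot"]),s["width"])
c=go(510.5,-223.4,15,113.9,g=-1)
E
```

```text
[ 511.5072501  -223.64088134   83.83123162] [-1.79947742e+02 -1.09136110e-01  1.14462132e+02] 12.867973931059728
-- to 510 -223 15 114, 2 rows
-1 0.03 -0.04 3.44 -0.0 -0.1 0.3; -1 0.03 -0.04 3.44 -0.0 -0.1 0.3
```

Call:
move_arm:
  targets: "-1 0 -0.05 3 0 0 0.5; -1 0 0 3 0 0 0; -1 0 0 2 0 0 0; -1 0 0 0 0 0 0; -1 0 0 0 0 0 0"

```text
clock: 39.67
eef_pos: [510.7, -223.1, 3.4]
tool_rot: [-3.139, -0.003, 1.991]
force: [1.1, 0.6, -0.0]
width: 12.6
gripper_force: 58.6
```

Call:
move_arm:
  targets: "-1 0 0 0 0 0 0; -1 0 0 0 0 0 0"

```text
clock: 39.83
eef_pos: [512.5, -224.8, 5.3]
tool_rot: [3.141, 0.001, 1.989]
force: [0.6, -0.7, -0.6]
width: 12.5
gripper_force: 58.6
```

Call:
move_arm:
  targets: "-1 0.2 -0.07 0.5 0 0 0; -1 0 0 0.4 0 0 0; -1 0 0 0 0 0 0; -1 0 0 0 0 0 0"

```text
clock: 40.17
eef_pos: [509.3, -223.8, -5.5]
tool_rot: [-3.14, -0.001, 1.988]
force: [-0.6, -0.1, 0.2]
width: 12.9
gripper_force: 58.6
```

Call:
move_arm:
  targets: "-1 0 0 0.4 0 0 0; -1 0 0 0 0 0 0"

```text
clock: 40.33
eef_pos: [509.3, -223.8, -9.9]
tool_rot: [-3.14, -0.001, 1.987]
force: [-0.0, -0.1, -0.3]
width: 12.8
gripper_force: 58.6
```

Call:
move_arm:
  targets: "-1 0 0 0.2 0 0 0; -1 0 0 0 0 0 0"

```text
clock: 40.5
eef_pos: [509.6, -223.8, -10.9]
tool_rot: [-3.14, -0.0, 1.988]
force: [-2.5, -0.9, 5.0]
width: 12.6
gripper_force: 59.4
```

Call:
move_arm:
  targets: "-1 0 0 0.1 0 0 0; -1 0 0 0 0 0 0"

```text
clock: 40.67
eef_pos: [509.6, -223.9, -10.9]
tool_rot: [-3.14, 0.0, 1.988]
force: [-3.8, 0.1, 13.6]
width: 12.6
gripper_force: 60.5
```

Call:
move_arm:
  targets: "-1 0 0 0.1 0 0 0; -1 0 0 0 0 0 0"

```text
clock: 40.83
eef_pos: [509.6, -223.9, -11.0]
tool_rot: [-3.139, 0.001, 1.988]
force: [-5.8, 0.2, 22.2]
width: 13.0
gripper_force: 61.7
```

Call:
move_arm:
  targets: "-0.3 0 0 -0.2 0 0 0; -0.3 0 0 0 0 0 0; -0.3 0 0 0 0 0 0; -0.3 0 0 -3.5 0 0 0; -0.3 0 0 -3.5 0 0 0"

```text
clock: 41.25
eef_pos: [507.8, -223.0, 57.3]
tool_rot: [-3.137, -0.005, 1.988]
force: [-0.0, -0.6, 0.0]
width: 29.9
gripper_force: 0.0
```

```bash
python3 - <<'E'
from meas import *
from plan import *
d=cams.get_image("top")
for a in [("corner",[464.7,363.4],-15.6),("bar",[423.8,245.3],2)]:
    print(a,refine(d,a[0],np.array(a[1]),a[2]))
s=read_state(); print(s["eef_pos"],np.degrees(s["tool_rot"]),s["width"])
c=go(423.9,245.3,70,92.1,g=0)
E
```

```text
('corner', [464.7, 363.4], -15.6) (array([464.6, 363.4]), np.float64(-15.7), 58.8)
('bar', [423.8, 245.3], 2) (array([423.8, 245.3]), np.float64(2.1), 49.3)
[ 512.90078436 -223.59291963   64.5136765 ] [1.79778961e+02 1.55631382e-01 1.13929273e+02] 29.69244241161384
-- to 424 245 70 92, 13 rows
0 3.57 0.84 -0.05 0.0 0.0 1.7; 0 3.60 0.73 -0.05 0.0 0.0 1.7; 0 3.62 0.63 -0.05 0.0 0.0 1.7; 0 3.63 0.52 -0.05 0.0 0.0 1.7; 0 3.65 0.41 -0.05 0.0 0.0 1.7
0 3.66 0.31 -0.05 0.0 0.0 1.7; 0 3.67 0.20 -0.05 0.0 0.0 1.7; 0 3.67 0.09 -0.05 0.0 0.0 1.7; 0 3.67 -0.02 -0.05 0.0 0.0 1.7; 0 3.67 -0.12 -0.04 0.0 0.0 1.7
0 3.66 -0.23 -0.04 0.0 0.0 1.7; 0 3.66 -0.34 -0.04 0.0 0.0 1.7; 0 3.64 -0.45 -0.04 0.0 0.0 1.7
```

Call:
move_arm:
  targets: "0 2.5 0.6 -0.5 0 0 1.7; 0 3.6 0.75 -0.2 0 0 1.7; 0 3.6 0.6 -0.1 0 0 1.7; 0 3.6 0.5 0 0 0 1.7; 0 3.65 0.4 0 0 0 1.7"

```text
clock: 41.72
eef_pos: [477.2, -53.4, 66.5]
tool_rot: [-3.14, -0.001, 1.837]
force: [-0.1, 0.7, -0.2]
width: 42.3
gripper_force: 0.0
```

Call:
move_arm:
  targets: "0 3.65 0.3 0 0 0 1.7; 0 3.65 0.2 0 0 0 1.7; 0 3.65 0.1 0 0 0 1.7; 0 3.65 0 0 0 0 1.7; 0 3.65 -0.1 0 0 0 1.7"

```text
clock: 42.13
eef_pos: [444.1, 126.7, 66.5]
tool_rot: [-3.14, -0.001, 1.689]
force: [0.8, 1.6, 0.1]
width: 42.8
gripper_force: 0.0
```

Call:
move_arm:
  targets: "0 3.65 -0.2 0 0 0 1.7; 0 3.65 -0.3 0 0 0 1.7; 0 3.6 -0.45 0 0 0 1.7; 0 1.1 0 0 0 0 0; 0 0 0 0 0 0 0"

```text
clock: 42.55
eef_pos: [424.2, 248.8, 67.1]
tool_rot: [-3.141, -0.004, 1.609]
force: [1.0, -1.2, 0.2]
width: 42.6
gripper_force: 0.0
```

Call:
move_arm:
  targets: "0 0 0 0 0 0 0; 0 0 0 0 0 0 0"

```text
clock: 42.72
eef_pos: [425.1, 241.6, 66.4]
tool_rot: [-3.139, 0.002, 1.6]
force: [0.3, -0.3, -0.5]
width: 42.7
gripper_force: 0.0
```

```bash
python3 - <<'E'
from plan import *
s=read_state(); print(s["eef_pos"],np.degrees(s["tool_rot"]),s["width"])
c=go(424.4,245.6,20,92.1,g=0)
E
```

```text
[425.0854771  241.6217702   66.36415106] [-1.79854373e+02  1.06285270e-01  9.16972587e+01] 42.739960033757285
-- to 424 246 20 92, 2 rows
0 0.20 -0.02 2.32 -0.1 0.1 -0.2; 0 0.20 -0.02 2.32 -0.1 0.1 -0.2
```

Call:
move_arm:
  targets: "0 0.35 -0.05 2.5 0 0 -0.4; 0 0 0 2.5 0 0 0; 0 0 0 2 0 0 0; 0 0 0 1.3 0 0 0; 0 0 0 0 0 0 0"

```text
clock: 43.13
eef_pos: [423.3, 243.7, -18.5]
tool_rot: [-3.136, 0.004, 1.606]
force: [-0.2, 0.1, 0.7]
width: 42.5
gripper_force: 0.0
```

Call:
move_arm:
  targets: "0 0 0 0 0 0 0; 0 0 0 0 0 0 0"

```text
clock: 43.3
eef_pos: [424.8, 246.4, -15.6]
tool_rot: [-3.14, -0.0, 1.607]
force: [-0.1, -0.4, 0.0]
width: 42.7
gripper_force: 0.0
```

Call:
move_arm:
  targets: "-1 0 0 0 0 0 0; -1 0 0 0 0 0 0; -1 0 0 0 0 0 0; -1 0 0 0 0 0 0; -1 0 0 0 0 0 0"

```text
clock: 43.72
eef_pos: [424.9, 247.2, -15.1]
tool_rot: [-3.142, -0.001, 1.609]
force: [-0.3, -1.6, 5.8]
width: 12.2
gripper_force: 59.0
```

Call:
move_arm:
  targets: "-1 0 0 0 0 0 0; -1 0 0 0 0 0 0"

```text
clock: 43.88
eef_pos: [424.9, 247.2, -15.1]
tool_rot: [3.142, -0.001, 1.609]
force: [-0.6, -1.0, 6.6]
width: 12.9
gripper_force: 59.0
```

Call:
move_arm:
  targets: "-1 0 0 -1 0 0 0; -1 0 0 -3 0 0 0; -1 0 0 -3 0 0 0; -1 0 0 -3 0 0 0; -1 0 0 0 0 0 0"

```text
clock: 44.3
eef_pos: [426.8, 249.5, 89.1]
tool_rot: [3.136, -0.005, 1.609]
force: [0.6, 0.5, 0.2]
width: 12.5
gripper_force: 58.5
```

Call:
move_arm:
  targets: "-1 0 0 0 0 0 0; -1 0 0 0 0 0 0"

```text
clock: 44.47
eef_pos: [424.4, 246.5, 84.0]
tool_rot: [-3.14, 0.0, 1.608]
force: [0.3, 0.3, -0.4]
width: 12.4
gripper_force: 58.5
```

```bash
python3 - <<'E'
from plan import *
s=read_state(); print(s["eef_pos"],np.degrees(s["tool_rot"]),s["width"])
c=go(539,-190,84,23.9,g=-1,n=14)
E
```

```text
[424.37913673 246.52666735  84.03652905] [-1.79917699e+02  1.41078995e-02  9.21583854e+01] 12.404625917567735
-- to 539 -190 84 24, 14 rows
-1 -3.15 0.70 0.00 -0.0 0.0 4.9; -1 -3.08 0.97 -0.00 -0.0 0.0 4.9; -1 -2.98 1.22 -0.00 -0.0 0.0 4.9; -1 -2.87 1.47 -0.00 -0.0 0.0 4.9; -1 -2.73 1.71 -0.00 -0.0 0.0 4.9
-1 -2.58 1.94 -0.00 -0.0 0.0 4.9; -1 -2.40 2.15 -0.00 -0.0 0.0 4.9; -1 -2.21 2.35 -0.00 -0.0 0.0 4.9; -1 -2.00 2.52 -0.00 -0.0 0.0 4.9; -1 -1.78 2.69 -0.00 -0.0 0.0 4.9
-1 -1.55 2.83 -0.00 -0.0 0.0 4.9; -1 -1.30 2.95 -0.00 -0.0 0.0 4.9; -1 -1.05 3.05 -0.00 -0.0 0.0 4.9; -1 -0.78 3.13 0.00 -0.0 0.0 4.9
```

Call:
move_arm:
  targets: "-1 -3.15 0.7 0 0 0 4.9; -1 -3.08 0.97 0 0 0 4.9; -1 -2.98 1.22 0 0 0 4.9; -1 -2.87 1.47 0 0 0 4.9; -1 -2.73 1.7 0 0 0 4.9"

```text
clock: 44.88
eef_pos: [464.2, 89.4, 82.6]
tool_rot: [-3.138, 0.002, 1.178]
force: [-0.1, -0.7, 0.1]
width: 12.7
gripper_force: 58.5
```

Call:
move_arm:
  targets: "-1 -2.6 1.94 0 0 0 4.9; -1 -2.4 2.15 0 0 0 4.9; -1 -2.2 2.35 0 0 0 4.9; -1 -2 2.5 0 0 0 4.9; -1 -1.8 2.7 0 0 0 4.9"

```text
clock: 45.3
eef_pos: [504.4, -66.5, 82.4]
tool_rot: [-3.138, 0.003, 0.75]
force: [0.4, -0.3, -1.2]
width: 12.7
gripper_force: 58.5
```

Call:
move_arm:
  targets: "-1 -1.55 2.8 0 0 0 4.9; -1 -1.3 2.95 0 0 0 4.9; -1 -1.05 3.05 0 0 0 4.9; -1 -0.8 3.1 0 0 0 4.9; -1 0 0 0 0 0 0"

```text
clock: 45.72
eef_pos: [536.8, -198.1, 81.8]
tool_rot: [3.138, 0.005, 0.399]
force: [-0.6, -0.9, -1.0]
width: 12.7
gripper_force: 58.6
```

Call:
move_arm:
  targets: "-1 0 0 0 0 0 0; -1 0 0 0 0 0 0; -1 0 0 0 0 0 0"

```text
clock: 45.97
eef_pos: [536.5, -187.4, 82.8]
tool_rot: [-3.139, 0.003, 0.415]
force: [0.1, -0.5, -0.4]
width: 12.6
gripper_force: 58.6
```

```bash
python3 - <<'E'
from plan import *
s=read_state(); print(s["eef_pos"],np.degrees(s["tool_rot"]),s["width"])
c=go(539,-190,10,23.9,g=-1)
E
```

```text
[ 536.52553208 -187.41772551   82.84467771] [-1.79826155e+02  1.44640289e-01  2.37533309e+01] 12.551118983624693
-- to 539 -190 10 24, 2 rows
-1 0.07 0.18 3.64 -0.1 0.1 -0.1; -1 0.07 0.17 3.64 -0.1 0.1 -0.1
```

Call:
move_arm:
  targets: "-1 0.13 0.3 3 0 0 0; -1 0 0 3 0 0 0; -1 0 0 2 0 0 0; -1 0 0 0 0 0 0; -1 0 0 0 0 0 0"

```text
clock: 46.38
eef_pos: [538.6, -189.8, 2.9]
tool_rot: [-3.138, 0.003, 0.414]
force: [1.0, -0.3, -0.5]
width: 12.5
gripper_force: 58.6
```

Call:
move_arm:
  targets: "-1 0 0 0 0 0 0; -1 0 0 0 0 0 0; -1 0 0 0 0 0 0"

```text
clock: 46.63
eef_pos: [540.6, -191.8, 5.1]
tool_rot: [3.141, -0.001, 0.412]
force: [-0.0, -0.3, -0.2]
width: 12.6
gripper_force: 58.6
```

Call:
move_arm:
  targets: "-1 0 0 0 0 0 0; -1 0 0 0 0 0 0; -1 0 0 0 0 0 0; -1 0 0 0 0 0 0; -1 0 0 0 0 0 0"

```text
clock: 47.05
eef_pos: [539.5, -191.8, 3.6]
tool_rot: [-3.141, 0.001, 0.411]
force: [0.1, -0.6, 0.2]
width: 12.3
gripper_force: 58.6
```

Call:
move_arm:
  targets: "-1 0 0 0.3 0 0 0; -1 0 0 0 0 0 0; -1 0 0 0 0 0 0; -1 0 0 0 0 0 0; -1 0 0 0 0 0 0"

```text
clock: 47.47
eef_pos: [539.5, -191.6, 0.5]
tool_rot: [-3.141, 0.002, 0.412]
force: [-0.1, -1.0, 0.2]
width: 12.8
gripper_force: 58.6
```

Call:
move_arm:
  targets: "-1 0.02 -0.15 0 0 0 -0.2; -1 0 0 0.5 0 0 0; -1 0 0 0.4 0 0 0; -1 0 0 0 0 0 0; -1 0 0 0 0 0 0"

```text
clock: 47.88
eef_pos: [538.7, -190.1, -8.9]
tool_rot: [-3.14, 0.002, 0.415]
force: [0.3, -0.2, -0.4]
width: 12.7
gripper_force: 58.6
```

Call:
move_arm:
  targets: "-1 0 0 0.2 0 0 0; -1 0 0 0 0 0 0; -1 0 0 0 0 0 0"

```text
clock: 48.13
eef_pos: [539.0, -190.2, -10.5]
tool_rot: [-3.141, 0.002, 0.415]
force: [0.4, 0.5, -1.3]
width: 12.8
gripper_force: 58.6
```

Call:
move_arm:
  targets: "-1 0 0 0.1 0 0 0; -1 0 0 0 0 0 0; -1 0 0 0 0 0 0"

```text
clock: 48.38
eef_pos: [539.2, -190.3, -11.1]
tool_rot: [-3.141, 0.001, 0.415]
force: [-1.6, 0.9, 3.2]
width: 12.6
gripper_force: 58.9
```

Call:
move_arm:
  targets: "-1 0 0 0.1 0 0 0; -1 0 0 0 0 0 0; -1 0 0 0 0 0 0"

```text
clock: 48.63
eef_pos: [539.2, -190.3, -11.1]
tool_rot: [3.142, 0.001, 0.415]
force: [-3.5, 0.9, 11.8]
width: 12.8
gripper_force: 60.2
```

Call:
move_arm:
  targets: "-0.3 0 0 -0.2 0 0 0; -0.3 0 0 0 0 0 0; -0.3 0 0 0 0 0 0; -0.3 0 0 -3.5 0 0 0; -0.3 0 0 -3.5 0 0 0"

```text
clock: 49.05
eef_pos: [537.0, -189.5, 58.0]
tool_rot: [-3.137, 0.006, 0.416]
force: [1.4, -0.1, 1.1]
width: 29.9
gripper_force: 0.0
```

Call:
move_arm:
  targets: "0 0 0 0 0 0 0; 0 0 0 0 0 0 0"

```text
clock: 49.22
eef_pos: [540.8, -190.8, 61.2]
tool_rot: [3.14, -0.002, 0.415]
force: [-0.2, -0.7, -0.5]
width: 42.9
gripper_force: 0.0
```

```bash
python3 - <<'E'
from meas import *
from plan import *
d=cams.get_image("top")
print(refine(d,"corner",np.array([464.7,363.4]),-15.6))
s=read_state(); print(s["eef_pos"],np.degrees(s["tool_rot"]),s["width"])
c=go(465.2,364,70,74.3,g=0)
E
```

```text
(array([462.8, 362.6]), np.float64(-17.8), 60.6)
[ 539.38867188 -190.59318906   59.83835204] [-1.79993883e+02  4.69077155e-02  2.37608039e+01] 42.60241169204051
-- to 465 364 70 74, 15 rows
0 1.04 -3.58 -0.07 -0.0 0.0 -3.4; 0 1.25 -3.52 -0.07 -0.0 0.0 -3.4; 0 1.45 -3.44 -0.07 -0.0 0.0 -3.4; 0 1.65 -3.35 -0.07 -0.0 0.0 -3.4; 0 1.84 -3.24 -0.07 -0.0 0.0 -3.4
0 2.03 -3.13 -0.07 -0.0 0.0 -3.4; 0 2.21 -3.00 -0.07 -0.0 0.0 -3.4; 0 2.38 -2.87 -0.07 -0.0 0.0 -3.4; 0 2.55 -2.72 -0.07 -0.0 0.0 -3.4; 0 2.70 -2.57 -0.07 -0.0 0.0 -3.4
0 2.85 -2.41 -0.07 -0.0 0.0 -3.4; 0 2.99 -2.23 -0.07 -0.0 0.0 -3.4; 0 3.11 -2.05 -0.07 -0.0 0.0 -3.4; 0 3.23 -1.87 -0.07 -0.0 0.0 -3.4; 0 3.33 -1.68 -0.07 -0.0 0.0 -3.4
```

The corner's hole reading has changed (spacing 60.6, where it was 58.8), so the plate may have been knocked. I'll look.

```bash
python3 - <<'E'
from meas import *
d=cams.get_image("top")
for c in [(165,267),(172,267),(160,267),(165,275)]:
    r,A,g,m,im=plate(d,c,24); k,p,y=solve(r,g); print(k,p.round(1),round(y,1),r[1].round(1),round(A),refine(d,k,p,y))
cv2.imwrite("pics/k.png",np.hstack([crop(d,(170,268),75,75,5),crop(d,(403,238),75,75,5)]))
E
```

```text
long [478.1 347.2] 2.4 [104.  101.3] 5997 (array([464.2, 338.1]), np.float64(1.6), 81.0)
long [478.3 337.5] 2.4 [104.4 115.6] 7663 (array([466.3, 328.1]), np.float64(-8.7), 95.8)
long [475.4 353.2] 2.5 [98.6 89.2] 4762 (array([464.1, 343.8]), np.float64(8.5), 80.4)
long [464.7 346.7] 2.4 [115.2 101.3] 6425 (array([459.6, 341.4]), np.float64(10.8), 90.0)
```

View pics/k.png

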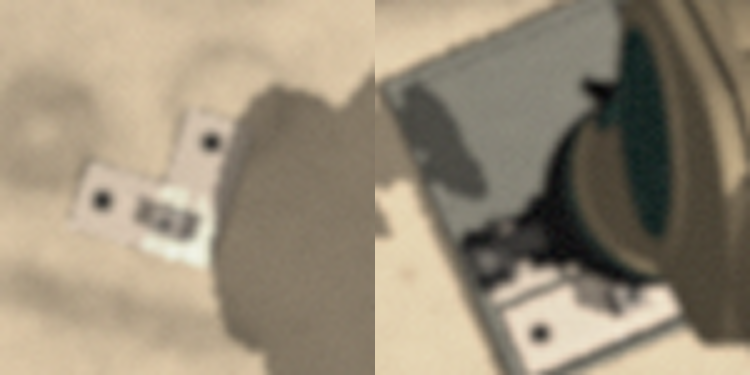

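The plate has not moved: its holes are still at px (152,270) and (174,258). The arm's shadow edge biased the reading. I'll go on with the first measurement.

Call:
move_arm:
  targets: "0 1 -3.5 -0.3 0 0 -3.4; 0 1.25 -3.5 -0.2 0 0 -3.4; 0 1.45 -3.4 -0.2 0 0 -3.4; 0 1.65 -3.35 -0.1 0 0 -3.4; 0 1.85 -3.25 -0.1 0 0 -3.4"

```text
clock: 49.73
eef_pos: [512.9, -5.3, 67.3]
tool_rot: [-3.138, 0.003, 0.714]
force: [0.9, 1.5, -0.7]
width: 43.0
gripper_force: 0.0
```

Call:
move_arm:
  targets: "0 2 -3.1 0 0 0 -3.4; 0 2.2 -3 0 0 0 -3.4; 0 2.4 -2.85 0 0 0 -3.4; 0 2.55 -2.7 0 0 0 -3.4; 0 2.7 -2.55 0 0 0 -3.4"

```text
clock: 50.15
eef_pos: [487.9, 178.5, 67.3]
tool_rot: [-3.138, 0.003, 1.012]
force: [-0.4, 0.4, -0.1]
width: 42.4
gripper_force: 0.0
```

Call:
move_arm:
  targets: "0 2.85 -2.4 0 0 0 -3.4; 0 3 -2.2 0 0 0 -3.4; 0 3.1 -2.05 0 0 0 -3.4; 0 3.2 -1.9 0 0 0 -3.4; 0 3.3 -1.7 0 0 0 -3.4"

```text
clock: 50.57
eef_pos: [461.7, 362.3, 67.1]
tool_rot: [-3.138, 0.003, 1.308]
force: [0.5, -0.5, -0.1]
width: 42.7
gripper_force: 0.0
```

Call:
move_arm:
  targets: "0 0 0 0 0 0 0; 0 0 0 0 0 0 0; 0 0 0 0 0 0 0; 0 0 0 0 0 0 0"

```text
clock: 50.9
eef_pos: [463.2, 359.0, 67.6]
tool_rot: [-3.139, 0.003, 1.303]
force: [0.2, 0.7, -0.5]
width: 42.6
gripper_force: 0.0
```

```bash
python3 - <<'E'
from meas import *
from plan import *
s=read_state(); print(s["eef_pos"],np.degrees(s["tool_rot"]),s["width"])
c=go(465.2,364,20,74.3,g=0)
d=cams.get_image("top")  # tray check
for nm,uv,a in (("long",(-57,0),-66.1),("bar",(-19,19),-66.1)):
    u=np.array([.9145,.4047]);v=np.array([-.4047,.9145]); p=np.array([562.5,-200.3])+uv[0]*u+uv[1]*v
    R=Ro.from_euler("z",a,degrees=True).as_matrix()[:2,:2]
    H=[hole(d,p+R@np.array(q),10) for q in {"long":[(-42,0),(42,0)],"bar":[(-24,0),(24,0)]}[nm]]
    print(nm,"want",p.round(1),"got",np.mean(H,0).round(1),np.degrees(np.arctan2(*(H[1]-H[0])[::-1])).round(1),np.linalg.norm(H[1]-H[0]).round(1))
E
```

```text
[463.24983426 358.95892337  67.63424316] [-179.87498328    0.19233047   74.66749565] 42.64059328668483
-- to 465 364 20 74, 2 rows
0 0.28 0.03 2.38 -0.1 0.1 0.2; 0 0.27 0.03 2.38 -0.1 0.1 0.2
long want [ 510.4 -223.4] got [ 509.6 -224.7] -66.3 83.7
bar want [ 537.4 -190.6] got [ 537.5 -191.4] -67.7 47.3
```

Call:
move_arm:
  targets: "0 0.5 0.05 2.5 0 0 0.3; 0 0 0 2.5 0 0 0; 0 0 0 2 0 0 0; 0 0 0 1.4 0 0 0; 0 0 0 0 0 0 0"

```text
clock: 51.37
eef_pos: [463.7, 363.2, -18.0]
tool_rot: [-3.138, 0.005, 1.299]
force: [-0.9, -0.8, -0.6]
width: 42.7
gripper_force: 0.0
```

Call:
move_arm:
  targets: "0 0 0 0 0 0 0; 0 0 0 0 0 0 0; 0 0 0 0 0 0 0; 0 0 0 0 0 0 0"

```text
clock: 51.7
eef_pos: [465.6, 366.6, -14.0]
tool_rot: [-3.141, -0.002, 1.3]
force: [0.5, -0.2, -0.5]
width: 43.0
gripper_force: 0.0
```

Call:
move_arm:
  targets: "0 -0.15 0 0.2 0 0 0; 0 0 0 0 0 0 0; 0 0 0 0 0 0 0; 0 0 0 0 0 0 0; 0 0 0 0 0 0 0"

```text
clock: 52.12
eef_pos: [464.3, 364.7, -17.1]
tool_rot: [-3.14, 0.0, 1.3]
force: [-0.0, 0.2, 0.4]
width: 42.6
gripper_force: 0.0
```

Call:
move_arm:
  targets: "-1 0 0 0 0 0 0; -1 0 0 0 0 0 0; -1 0 0 0 0 0 0; -1 0 0 0 0 0 0; -1 0 0 0 0 0 0"

```text
clock: 52.53
eef_pos: [464.5, 364.9, -17.0]
tool_rot: [-3.14, -0.0, 1.3]
force: [-0.5, 0.1, 2.9]
width: 12.7
gripper_force: 58.8
```

Call:
move_arm:
  targets: "-1 0 0 0 0 0 0; -1 0 0 0 0 0 0"

```text
clock: 52.7
eef_pos: [464.5, 364.9, -17.0]
tool_rot: [-3.14, -0.0, 1.3]
force: [-0.7, -0.0, 3.2]
width: 12.7
gripper_force: 58.8
```

Call:
move_arm:
  targets: "-1 0 0 -1 0 0 0; -1 0 0 -3 0 0 0; -1 0 0 -3 0 0 0; -1 0 0 -3 0 0 0; -1 0 0 0 0 0 0"

```text
clock: 53.12
eef_pos: [466.9, 367.7, 88.7]
tool_rot: [3.139, -0.008, 1.3]
force: [1.0, 1.3, -0.4]
width: 12.8
gripper_force: 58.6
```

Call:
move_arm:
  targets: "-1 0 0 0 0 0 0; -1 0 0 0 0 0 0; -1 0 0 0 0 0 0"

```text
clock: 53.37
eef_pos: [463.9, 363.6, 81.8]
tool_rot: [-3.139, 0.002, 1.3]
force: [-0.2, -0.5, -1.1]
width: 12.6
gripper_force: 58.6
```

```bash
python3 - <<'E'
from plan import *
s=read_state(); print(s["eef_pos"],np.degrees(s["tool_rot"]),s["width"])
c=go(595.3,-227.3,84,113.9,g=-1,n=17)
E
```

```text
[463.92605932 363.5820588   81.76939677] [-1.79841662e+02  1.39414569e-01  7.44783762e+01] 12.648270245046923
-- to 595 -227 84 114, 17 rows
-1 -3.14 1.67 -0.01 -0.0 0.0 -2.3; -1 -3.21 1.55 -0.01 -0.0 0.0 -2.3; -1 -3.27 1.42 -0.01 -0.0 0.0 -2.3; -1 -3.32 1.28 -0.01 -0.0 0.0 -2.3; -1 -3.37 1.15 -0.01 -0.0 0.0 -2.3
-1 -3.41 1.01 -0.01 -0.0 0.0 -2.3; -1 -3.45 0.87 -0.01 -0.0 0.0 -2.3; -1 -3.49 0.73 -0.01 -0.0 0.0 -2.3; -1 -3.51 0.59 -0.01 -0.0 0.0 -2.3; -1 -3.53 0.45 -0.01 -0.0 0.0 -2.3
-1 -3.55 0.30 -0.01 -0.0 0.0 -2.3; -1 -3.56 0.16 -0.01 -0.0 0.0 -2.3; -1 -3.56 0.01 -0.01 -0.0 0.0 -2.3; -1 -3.56 -0.13 -0.01 -0.0 0.0 -2.3; -1 -3.55 -0.27 -0.01 -0.0 0.0 -2.3
-1 -3.54 -0.42 -0.01 -0.0 0.0 -2.3; -1 -3.52 -0.56 -0.01 -0.0 0.0 -2.3
```

Call:
move_arm:
  targets: "-1 -3.1 1.65 0 0 0 -2.3; -1 -3.2 1.55 0 0 0 -2.3; -1 -3.3 1.4 0 0 0 -2.3; -1 -3.3 1.3 0 0 0 -2.3; -1 -3.4 1.15 0 0 0 -2.3"

```text
clock: 53.78
eef_pos: [502.2, 189.1, 81.4]
tool_rot: [-3.137, 0.001, 1.504]
force: [1.1, 0.7, -0.3]
width: 12.3
gripper_force: 58.7
```

Call:
move_arm:
  targets: "-1 -3.4 1 0 0 0 -2.3; -1 -3.45 0.9 0 0 0 -2.3; -1 -3.5 0.7 0 0 0 -2.3; -1 -3.5 0.6 0 0 0 -2.3; -1 -3.5 0.45 0 0 0 -2.3"

```text
clock: 54.2
eef_pos: [540.4, 15.6, 81.3]
tool_rot: [-3.137, -0.001, 1.704]
force: [0.8, 0.3, -0.7]
width: 12.7
gripper_force: 58.7
```

Call:
move_arm:
  targets: "-1 -3.55 0.3 0 0 0 -2.3; -1 -3.55 0.15 0 0 0 -2.3; -1 -3.55 0 0 0 0 -2.3; -1 -3.55 -0.1 0 0 0 -2.3; -1 -3.55 -0.3 0 0 0 -2.3"

```text
clock: 54.62
eef_pos: [578.1, -157.9, 81.0]
tool_rot: [-3.138, -0.002, 1.904]
force: [1.2, 1.7, -0.1]
width: 12.7
gripper_force: 58.7
```

Call:
move_arm:
  targets: "-1 -3.5 -0.4 0 0 0 -2.3; -1 -3.5 -0.55 0 0 0 -2.3; -1 0 0 0 0 0 0; -1 0 0 0 0 0 0; -1 0 0 0 0 0 0"

```text
clock: 55.03
eef_pos: [593.3, -224.1, 81.1]
tool_rot: [-3.139, -0.004, 1.983]
force: [0.1, 0.3, -0.4]
width: 12.4
gripper_force: 58.7
```

Call:
move_arm:
  targets: "-1 0 0 0 0 0 0; -1 0 0 0 0 0 0; -1 0 0 0 0 0 0"

```text
clock: 55.28
eef_pos: [594.3, -223.6, 82.5]
tool_rot: [-3.14, -0.001, 1.985]
force: [0.6, -1.3, -0.6]
width: 12.9
gripper_force: 58.7
```

```bash
python3 - <<'E'
from plan import *
s=read_state(); print(s["eef_pos"],np.degrees(s["tool_rot"]),s["width"])
c=go(595,-226.5,5,113.9,g=-1)
E
```

```text
[ 594.25693214 -223.62106877   82.517291  ] [-1.79909044e+02 -7.47771212e-02  1.13723641e+02] 12.890383246104953
-- to 595 -226 5 114, 3 rows
-1 -0.10 -0.01 2.58 -0.0 -0.0 -0.1; -1 -0.10 -0.01 2.58 -0.0 -0.0 -0.1; -1 -0.10 -0.01 2.58 -0.0 -0.0 -0.1
```

Call:
move_arm:
  targets: "-1 -0.25 0 3 0 0 0; -1 0 0 3 0 0 0; -1 0 0 2 0 0 0; -1 0 0 0 0 0 0; -1 0 0 0 0 0 0"

```text
clock: 55.7
eef_pos: [594.5, -226.5, 2.0]
tool_rot: [-3.139, -0.002, 1.984]
force: [0.3, 0.7, -0.5]
width: 12.6
gripper_force: 58.7
```

Call:
move_arm:
  targets: "-1 0 0 0 0 0 0; -1 0 0 0 0 0 0; -1 0 0 0 0 0 0; -1 0 0 0 0 0 0; -1 0 0 0 0 0 0"

```text
clock: 56.12
eef_pos: [595.6, -227.7, 3.3]
tool_rot: [-3.141, 0.0, 1.982]
force: [0.3, -1.2, -1.1]
width: 12.6
gripper_force: 58.7
```

Call:
move_arm:
  targets: "-1 0 0 0.3 0 0 0; -1 0 0 0 0 0 0; -1 0 0 0 0 0 0; -1 0 0 0 0 0 0; -1 0 0 0 0 0 0"

```text
clock: 56.53
eef_pos: [595.1, -227.4, -0.6]
tool_rot: [-3.14, -0.001, 1.982]
force: [0.5, -0.5, -1.4]
width: 12.2
gripper_force: 58.7
```

Call:
move_arm:
  targets: "-1 0.13 0.05 0 0 0 -0.3; -1 0 0 0.5 0 0 0; -1 0 0 0.5 0 0 0; -1 0 0 0 0 0 0; -1 0 0 0 0 0 0"

```text
clock: 56.95
eef_pos: [594.5, -226.0, -11.2]
tool_rot: [-3.139, -0.002, 1.988]
force: [-0.1, 0.1, -1.0]
width: 12.8
gripper_force: 58.7
```

Call:
move_arm:
  targets: "-1 0 0 0.15 0 0 0; -1 0 0 0 0 0 0; -1 0 0 0 0 0 0"

```text
clock: 57.2
eef_pos: [595.0, -226.1, -12.1]
tool_rot: [-3.14, -0.001, 1.988]
force: [0.9, 0.2, -0.7]
width: 12.7
gripper_force: 58.7
```

Call:
move_arm:
  targets: "-1 0 0 0.1 0 0 0; -1 0 0 0 0 0 0; -1 0 0 0 0 0 0"

```text
clock: 57.45
eef_pos: [595.1, -226.1, -12.9]
tool_rot: [-3.14, -0.001, 1.988]
force: [0.2, 0.4, 0.2]
width: 12.7
gripper_force: 58.7
```

Call:
move_arm:
  targets: "-1 0 0 0.1 0 0 0; -1 0 0 0 0 0 0; -1 0 0 0 0 0 0"

```text
clock: 57.7
eef_pos: [595.1, -226.1, -13.0]
tool_rot: [-3.14, -0.0, 1.988]
force: [-3.3, 0.5, 6.2]
width: 12.6
gripper_force: 59.6
```

Call:
move_arm:
  targets: "-0.3 0 0 -0.1 0 0 0; -0.3 0 0 0 0 0 0; -0.3 0 0 0 0 0 0; -0.3 0 0 -3.5 0 0 0; -0.3 0 0 -3.5 0 0 0"

```text
clock: 58.12
eef_pos: [593.0, -225.6, 55.4]
tool_rot: [-3.136, -0.005, 1.988]
force: [1.6, -0.8, 0.2]
width: 29.7
gripper_force: 0.0
```

Call:
move_arm:
  targets: "0 0 0 0 0 0 0; 0 0 0 0 0 0 0"

```text
clock: 58.28
eef_pos: [596.8, -226.3, 59.0]
tool_rot: [3.14, 0.002, 1.987]
force: [0.7, -0.7, -1.4]
width: 42.5
gripper_force: 0.0
```

```bash
python3 - <<'E'
from meas import *
from plan import *
d=cams.get_image("top")
print(refine(d,"corner",np.array([479.5,-375.5]),173))
r,A,g,m,im=plate(d,(482,281),24); print(solve(r,g))
h=[hole(d,toplane(d,p,6)[0]) for p in ((494.3,276),(475.3,291))]; print(h)
p=pix(d,[[*q,6] for q in h]); print(p, [int(d["color"][int(round(a[1])),int(round(a[0]))].mean()) for a in p])
s=read_state(); print(s["eef_pos"],np.degrees(s["tool_rot"]),s["width"])
c=go(479.8,-375.5,70,83,g=0)
E
```

```text
(array([ 479.7, -375.6]), np.float64(173.1), 59.5)
('corner', array([ 482.97717604, -353.35004509]), np.float64(178.7910614013672))
[array([ 474.65287351, -417.31543616]), array([ 437.98179301, -370.4728501 ])]
[[494.08549722 275.4102506 ]
 [474.6728305  290.52786749]] [66, 73]
[ 595.27536257 -226.41436976   57.31754184] [-1.79937260e+02  2.88899956e-03  1.13870693e+02] 42.41690794557578
-- to 480 -376 70 83, 5 rows
0 -1.79 -3.32 -0.25 -0.0 0.0 6.2; 0 -2.14 -3.11 -0.25 -0.0 0.0 6.2; 0 -2.46 -2.86 -0.25 -0.0 0.0 6.2; 0 -2.75 -2.58 -0.25 -0.0 0.0 6.2; 0 -3.01 -2.27 -0.25 -0.0 0.0 6.2
```

Call:
move_arm:
  targets: "0 -1.8 -3.3 -0.25 0 0 6.2; 0 -2.1 -3.1 -0.25 0 0 6.2; 0 -2.5 -2.9 -0.25 0 0 6.2; 0 -2.75 -2.6 -0.25 0 0 6.2; 0 -3 -2.3 -0.25 0 0 6.2"

```text
clock: 58.75
eef_pos: [476.3, -376.0, 68.0]
tool_rot: [-3.137, -0.001, 1.441]
force: [0.1, -0.6, 0.6]
width: 42.7
gripper_force: 0.0
```

Call:
move_arm:
  targets: "0 0 0 0 0 0 0; 0 0 0 0 0 0 0; 0 0 0 0 0 0 0; 0 0 0 0 0 0 0; 0 0 0 0 0 0 0"

```text
clock: 59.17
eef_pos: [479.7, -373.2, 69.1]
tool_rot: [-3.14, -0.001, 1.45]
force: [0.9, 0.4, 0.6]
width: 42.8
gripper_force: 0.0
```

```bash
python3 - <<'E'
from plan import *
s=read_state(); print(s["eef_pos"],np.degrees(s["tool_rot"]),s["width"])
c=go(480,-375.3,20,83,g=0)
E
```

```text
[ 479.72240192 -373.1707025    69.13480892] [-1.79891177e+02 -8.48962781e-02  8.30569846e+01] 42.81352927376467
-- to 480 -375 20 83, 2 rows
0 -0.11 0.03 2.46 -0.1 -0.0 0.0; 0 -0.11 0.03 2.46 -0.1 -0.0 0.0
```

Call:
move_arm:
  targets: "0 -0.2 0.05 2.5 0 0 0; 0 0 0 2.5 0 0 0; 0 0 0 2 0 0 0; 0 0 0 1.5 0 0 0; 0 0 0 0 0 0 0"

```text
clock: 59.58
eef_pos: [477.5, -374.9, -18.5]
tool_rot: [-3.135, -0.003, 1.449]
force: [-0.7, 0.3, 0.6]
width: 42.3
gripper_force: 0.0
```

Call:
move_arm:
  targets: "0 0 0 0 0 0 0; 0 0 0 0 0 0 0; 0 0 0 0 0 0 0; 0 0 0 0 0 0 0; 0 0 0 0 0 0 0"

```text
clock: 60.0
eef_pos: [479.4, -377.5, -14.4]
tool_rot: [-3.141, 0.001, 1.446]
force: [0.6, -0.5, -0.3]
width: 42.7
gripper_force: 0.0
```

Call:
move_arm:
  targets: "0 0 0 0.1 0 0 0; 0 0 0 0 0 0 0; 0 0 0 0 0 0 0; 0 0 0 0 0 0 0; 0 0 0 0 0 0 0"

```text
clock: 60.42
eef_pos: [478.9, -377.0, -16.4]
tool_rot: [-3.14, -0.0, 1.447]
force: [-0.2, -0.6, -0.2]
width: 43.2
gripper_force: 0.0
```

Call:
move_arm:
  targets: "0 0.14 0.05 0 0 0 0; 0 0 0 0 0 0 0; 0 0 0 0 0 0 0; 0 0 0 0 0 0 0"

```text
clock: 60.75
eef_pos: [479.6, -375.7, -16.4]
tool_rot: [-3.14, -0.0, 1.447]
force: [0.0, -0.4, -0.2]
width: 42.9
gripper_force: 0.0
```

Call:
move_arm:
  targets: "-1 0 0 0 0 0 0; -1 0 0 0 0 0 0; -1 0 0 0 0 0 0; -1 0 0 0 0 0 0; -1 0 0 0 0 0 0"

```text
clock: 61.17
eef_pos: [479.7, -375.8, -16.2]
tool_rot: [-3.14, 0.0, 1.447]
force: [-0.8, -0.1, 1.9]
width: 12.7
gripper_force: 58.8
```

Call:
move_arm:
  targets: "-1 0 0 0 0 0 0; -1 0 0 0 0 0 0"

```text
clock: 61.33
eef_pos: [479.7, -375.8, -16.2]
tool_rot: [-3.14, 0.0, 1.447]
force: [0.7, 1.0, 2.3]
width: 12.8
gripper_force: 58.9
```

Call:
move_arm:
  targets: "-1 0 0 -1 0 0 0; -1 0 0 -2.5 0 0 0; -1 0 0 -2.5 0 0 0; -1 0 0 0 0 0 0; -1 0 0 0 0 0 0"

```text
clock: 61.75
eef_pos: [480.6, -376.4, 45.3]
tool_rot: [3.141, 0.001, 1.446]
force: [-0.6, -0.5, -1.5]
width: 12.5
gripper_force: 58.5
```

Call:
move_arm:
  targets: "-1 0 0 0 0 0 0; -1 0 0 0 0 0 0; -1 0 0 0 0 0 0"

```text
clock: 62.0
eef_pos: [478.8, -375.4, 42.6]
tool_rot: [-3.138, -0.001, 1.447]
force: [-0.7, 0.7, -0.2]
width: 12.5
gripper_force: 58.5
```

```bash
python3 - <<'E'
from plan import *
s=read_state(); print(s["eef_pos"],np.degrees(s["tool_rot"]),s["width"])
c=go(599.2,-142.5,45,113.9,g=-1,n=9)
E
```

```text
[ 478.83290506 -375.38450592   42.59528662] [-1.79793428e+02 -4.81565841e-02  8.28847078e+01] 12.514591885987727
-- to 599 -142 45 114, 9 rows
-1 2.73 1.01 -0.03 -0.0 -0.0 -3.4; -1 2.67 1.17 -0.03 -0.0 -0.0 -3.4; -1 2.59 1.33 -0.03 -0.0 -0.0 -3.4; -1 2.51 1.48 -0.03 -0.0 -0.0 -3.4; -1 2.41 1.63 -0.03 -0.0 -0.0 -3.4
-1 2.31 1.77 -0.03 -0.0 -0.0 -3.4; -1 2.20 1.91 -0.03 -0.0 -0.0 -3.4; -1 2.08 2.04 -0.03 -0.0 -0.0 -3.4; -1 1.96 2.16 -0.03 -0.0 -0.0 -3.4
```

Call:
move_arm:
  targets: "-1 2.7 1 -0.1 0 0 -3.4; -1 2.7 1.15 -0.1 0 0 -3.4; -1 2.6 1.3 0 0 0 -3.4; -1 2.5 1.5 0 0 0 -3.4; -1 2.4 1.6 0 0 0 -3.4"

```text
clock: 62.42
eef_pos: [546.2, -245.2, 44.8]
tool_rot: [-3.139, -0.001, 1.746]
force: [1.1, -0.2, -1.5]
width: 12.4
gripper_force: 58.5
```

Call:
move_arm:
  targets: "-1 2.3 1.8 0 0 0 -3.4; -1 2.2 1.9 0 0 0 -3.4; -1 2.1 2.05 0 0 0 -3.4; -1 1.95 2.15 0 0 0 -3.4; -1 0 0 0 0 0 0"

```text
clock: 62.83
eef_pos: [603.5, -134.3, 45.7]
tool_rot: [3.137, -0.006, 1.991]
force: [0.5, 1.1, 0.7]
width: 12.7
gripper_force: 58.6
```

Call:
move_arm:
  targets: "-1 0 0 0 0 0 0; -1 0 0 0 0 0 0; -1 0 0 0 0 0 0; -1 0 0 0 0 0 0; -1 0 0 0 0 0 0"

```text
clock: 63.25
eef_pos: [599.9, -144.9, 45.3]
tool_rot: [-3.139, -0.001, 1.979]
force: [0.3, -0.2, -0.2]
width: 12.5
gripper_force: 58.6
```

```bash
python3 - <<'E'
from meas import *
from plan import *
s=read_state(); print(s["eef_pos"],np.degrees(s["tool_rot"]),s["width"])
c=go(599.2,-142.3,8,113.9,g=-1)
d=cams.get_image("top"); u=np.array([.9145,.4047]);v=np.array([-.4047,.9145])
C=np.array([562.5,-200.3])
for uv in ((-57,-42),(-57,42),(-19,-5),(-19,43),(60,-38),(19,3)):
    p=C+uv[0]*u+uv[1]*v; h=hole(d,p,10); q=pix(d,[[*h,10]])[0]; print(uv,((h-C)@u).round(1),((h-C)@v).round(1),int(d["color"][int(round(q[1])),int(round(q[0]))].mean()))
E
```

```text
[ 599.91728664 -144.86177212   45.25231452] [-1.79870951e+02 -3.27441704e-02  1.13364744e+02] 12.547151049965272
-- to 599 -142 8 114, 1 rows
-1 0.26 0.04 3.73 -0.1 -0.0 -0.5
(-57, -42) -58.3 -42.8 73
(-57, 42) -58.1 41.0 63
(-19, -5) -19.9 -5.4 54
(-19, 43) -18.6 41.9 117
(60, -38) 55.5 -33.3 62
(19, 3) 30.9 16.2 23
```

Call:
move_arm:
  targets: "-1 0.2 0 2 0 0 -0.5; -1 0 0 2 0 0 0; -1 0 0 0 0 0 0; -1 0 0 0 0 0 0; -1 0 0 0 0 0 0"

```text
clock: 63.72
eef_pos: [600.1, -141.6, 6.3]
tool_rot: [-3.141, -0.001, 1.989]
force: [0.2, -0.1, -0.2]
width: 12.8
gripper_force: 58.6
```

Call:
move_arm:
  targets: "-1 0 0 0.5 0 0 0; -1 0 0 0 0 0 0; -1 0 0 0 0 0 0; -1 0 0 0 0 0 0; -1 0 0 0 0 0 0"

```text
clock: 64.13
eef_pos: [599.8, -141.6, 0.8]
tool_rot: [-3.141, -0.001, 1.989]
force: [-1.5, 0.4, -0.9]
width: 12.4
gripper_force: 58.6
```

Call:
move_arm:
  targets: "-1 -0.05 -0.07 0.3 0 0 0; -1 0 0 0.4 0 0 0; -1 0 0 0 0 0 0; -1 0 0 0 0 0 0"

```text
clock: 64.47
eef_pos: [598.8, -142.3, -7.0]
tool_rot: [-3.139, -0.001, 1.989]
force: [0.8, -0.0, -1.0]
width: 12.9
gripper_force: 58.6
```

Call:
move_arm:
  targets: "-1 0 0 0.2 0 0 0; -1 0 0 0 0 0 0; -1 0 0 0.2 0 0 0; -1 0 0 0 0 0 0"

```text
clock: 64.8
eef_pos: [599.0, -142.3, -10.9]
tool_rot: [-3.14, -0.001, 1.989]
force: [0.1, -0.2, -1.3]
width: 12.8
gripper_force: 58.6
```

Call:
move_arm:
  targets: "-1 0 0 0.1 0 0 0; -1 0 0 0 0 0 0; -1 0 0 0 0 0 0"

```text
clock: 65.05
eef_pos: [599.1, -142.3, -11.6]
tool_rot: [-3.14, -0.001, 1.989]
force: [0.8, 0.7, -0.6]
width: 12.5
gripper_force: 58.6
```

Call:
move_arm:
  targets: "-1 0 0 0.1 0 0 0; -1 0 0 0 0 0 0; -1 0 0 0 0 0 0"

```text
clock: 65.3
eef_pos: [599.3, -142.3, -12.2]
tool_rot: [-3.14, -0.001, 1.989]
force: [-0.6, -0.2, 2.9]
width: 12.7
gripper_force: 58.8
```

Contact came at exactly the tray floor height. Release, lift, and move aside to the left and front for a final look.

Call:
move_arm:
  targets: "-0.3 0 0 -0.05 0 0 0; -0.3 0 0 0 0 0 0; -0.3 0 0 0 0 0 0; -0.3 0 0 -3.5 0 0 0; -0.3 0 0 -3.5 0 0 0"

```text
clock: 65.72
eef_pos: [597.2, -142.1, 56.6]
tool_rot: [-3.136, -0.004, 1.99]
force: [0.3, -0.5, 0.7]
width: 30.0
gripper_force: 0.0
```

Call:
move_arm:
  targets: "-0.3 0 0 -3 0 0 0; -0.3 3.5 -1 0 0 0 0; -0.3 3.5 -1 0 0 0 0; -0.3 3.5 -1 0 0 0 0; -0.3 3.5 -1 0 0 0 0"

```text
clock: 66.13
eef_pos: [504.7, -29.9, 88.4]
tool_rot: [-3.141, -0.001, 1.988]
force: [0.1, 0.7, -0.6]
width: 29.6
gripper_force: 0.0
```

Call:
move_arm:
  targets: "-0.3 3.5 0 0 0 0 0; -0.3 3.5 0 0 0 0 0; -0.3 3.5 0 0 0 0 0; -0.3 3.5 0 0 0 0 0; -0.3 3.5 0 0 0 0 0"

```text
clock: 66.55
eef_pos: [434.0, 130.5, 88.4]
tool_rot: [-3.141, -0.001, 1.989]
force: [-0.2, 1.1, -0.5]
width: 29.5
gripper_force: 0.0
```

Call:
move_arm:
  targets: "-0.3 3.5 0 0 0 0 0; -0.3 3.5 0 0 0 0 0; -0.3 3.5 0 0 0 0 0; -0.3 0 0 0 0 0 0; -0.3 0 0 0 0 0 0"

```text
clock: 66.97
eef_pos: [391.1, 227.6, 88.7]
tool_rot: [-3.141, -0.002, 1.995]
force: [0.7, -0.6, -0.8]
width: 29.8
gripper_force: 0.0
```

```bash
python3 - <<'E'
from meas import *
d=cams.get_image("top");s=cams.get_image("side")
a=np.hstack([crop(d,(403,238),80,86,5),crop(s,(302,192),80,86,5)])
b=np.hstack([cv2.resize(crop(d,(327,256),60,40,5),(400,267)),cv2.resize(crop(s,(330,232),60,40,5),(400,267))])[:170+0] if 0 else np.hstack([crop(d,(327,256),80,34,5),crop(s,(330,228),80,34,5)])
cv2.imwrite("pics/f.png",np.vstack([a,b])); print(np.vstack([a,b]).shape,read_state()["eef_pos"])
u=np.array([.9145,.4047]);v=np.array([-.4047,.9145]);C=np.array([562.5,-200.3])
for uv in ((-57,-42),(-57,42),(-19,-5),(-19,43),(60,-38),(19,3),(16,38),(57,-3)):
    p=C+uv[0]*u+uv[1]*v; h=hole(d,p,10,3.5); q=pix(d,[[*h,10]])[0]; print(uv,((h-C)@u).round(1),((h-C)@v).round(1),int(d["color"][int(round(q[1])),int(round(q[0]))].mean()))
E
```

```text
(600, 800, 3) [392.225881   224.21330915  88.23619693]
(-57, -42) -58.4 -42.8 69
(-57, 42) -58.1 41.0 61
(-19, -5) -20.0 -5.4 52
(-19, 43) -19.6 43.5 52
(60, -38) 60.8 -38.5 52
(19, 3) 19.6 3.9 65
(16, 38) 15.0 38.3 55
(57, -3) 57.1 -3.2 52
```

View pics/f.png

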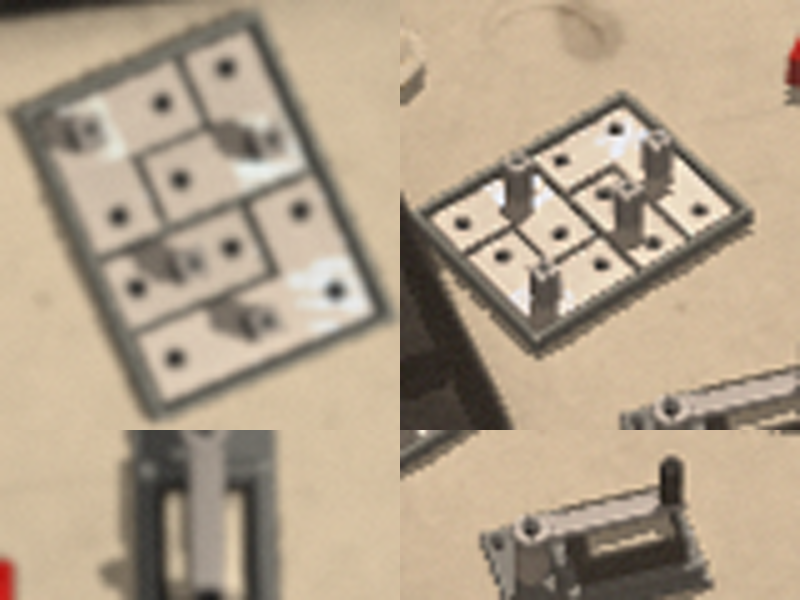

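The final picture shows all four plates flat in the tray with even gaps and posts up. The latch lies straight over the box in the pocket, and the robot is clear of everything.

```bash
python3 -c "
from cell import order
print(order.finish_job())"
```

```text
the job is handed in; nothing more can be done
None
```

The job is handed in: the connector box is home in the holder with the latch shut over it, and all four plates found on the bench lie flat in the tray, posts up and released; no verdict came back.

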